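# Cap a sample tube and hold it on the vortex mixer

### The job

While the open tube still stands in the green rack, swing its blue flip-top cap over and press it down until it is fully shut on its catch. Then lift the tube out by its body, stand its pointed end in the black rubber cup of the vortex mixer, and press it straight down until the sprung cup is all the way down on its stop. Finish still gripping the tube upright by its body (not leaning on the cap), keeping the cup down with a steady, gentle push, and leave the orange-capped tube and the other things where they are.

Things in the scene. Friction and masses are not known exactly. Their poses are not given: they have to be found in the camera images.
- tube_center (a point): Centre of the open clear 50 ml tube (white collar, blue flip-top cap), on its axis, 60 mm above its point, 66 mm above the bench when in the rack. z up the axis, +x towards the cap's hinge. 30 mm diameter; collar 32 mm diameter, the hinge and the tab stick out on its +x and -x sides. In the rack it can be gripped from the rack's top (56 mm above the bench) to the collar's lower edge (104 mm above the bench).
- tube_tip (a point): Pointed lower end of that tube, on its axis; z runs up the axis.
- tube_hinge (a point): Hinge axis of the blue cap, on the tube's +x side, 19 mm from the tube's axis and 112 mm above the point (118 mm above the bench in the rack); the hinge axis runs along this point's y.
- tube_cap_tab (a point): Middle of the thumb tab (9 x 13 x 3 mm) at the free end of the blue cap, 37 mm from the hinge axis. The cap is a disc, 29 mm diameter, 5.5 mm thick, its centre 19 mm from the hinge. z is the direction of the cap's outer (top) face: up when shut, away from the tube's axis when open.
- cap_hinge (a joint): Angle of the blue cap, rad: 0 fully shut (flat on the collar, tab over its catch, its top 124 mm above the bench in the rack); it starts at 1.6 to 2.0, where it stands up behind the hinge and leans outward. Stiff strap hinge: the cap stays wherever it is left; about 0.5 N at the tab swings it.
- blue_cap: The blue cap itself; origin on the hinge axis, x points from the cap's centre to the hinge, z is its top face direction.
- tube: The open tube with its cap, about 70 g; origin at its pointed end, z up the axis, +x towards the cap's hinge. Cone from 4 mm radius at the point to 15 mm radius 16 mm higher, straight to 98 mm, collar from 98 to 112 mm; 118 mm tall with the cap shut.
- shut_tube_center (a point): Centre of a second tube of the same sizes, with an orange cap already shut, in another hole of the same rack; 60 mm above its point. To be left alone.
- rack_top (a point): Centre of the top face of the green tube rack, 56 mm above the bench; the rack (fixed) is 104 mm (x) by 166 mm (y), with 2 x 3 round holes of 32 mm, 46 mm apart along x and 50 mm along y. Tubes stand with their points 6 mm above the bench and lift straight out. End plates rise 3 mm above the top face.
- cup_travel (a joint): How far the mixer's sprung cup is pressed down, m: 0 up, 0.008 on its hard stop. The spring takes a push of 3 N to start and 8 N at the stop; it returns when let go.
- rubber_cup: The black rubber cup of the vortex mixer, a flared round cup that moves straight down 8 mm; origin on its axis, 26 mm below its rim.
- cup_floor (a point): Middle of the flat floor inside the cup, where the tube's point comes to rest: 106 mm above the bench when the cup is up, 98 mm at the stop. Above it the recess widens as a cone.
- cup_rim (a point): Centre of the cup's mouth, 19 mm above its inner floor (125 mm above the bench when the cup is up); mouth 41 mm wide inside, 49 mm outside.
- mixer: The vortex mixer, white round body on a grey base of 123 mm diameter, with a control panel that sticks out to its -x side (70 mm from the axis); heavy, stands fixed. Origin at the bench, on the cup's axis. The body is 78 mm high at its shoulder.
- bench_timer: Bench timer lying face up, 62 x 62 x 18 mm. To be left alone.
- beaker_100: Small beaker, 60 mm wide, 68 mm high. To be left alone.
- petri_stack: Stack of Petri dishes, 90 mm across, 47 mm high. To be left alone.

How it is judged:
On the way, in this order (a step that is already met when the one before it is completed fails the run):
1. the blue cap is fully shut while the tube stands in the rack (value of joint cap_hinge below 0.08 rad and height (world z) of tube_tip below 0.02 m and angle between tube_center's own z axis and vertical below 0.25 rad), for 0.2 s.
2. the capped tube is lifted clear of the rack (height (world z) of tube_tip above 0.062 m and value of joint cap_hinge below 0.08 rad), for 0.1 s.
At the end, for the whole second after the job is handed in: Cap shut (under 0.08 rad); tube point within 6 mm of the cup axis and 9 mm of its floor, upright within 0.17 rad; cup at rest on its stop (over 7.4 of 8 mm), pushed by the tube with 7.5 to 30 N; fingers hold the tube, press the cap with under 2 N and do not touch the mixer (value of joint cap_hinge below 0.08 rad and horizontal distance between tube_tip and cup_floor below 0.006 m and distance between tube_tip and cup_floor below 0.009 m and angle between tube_center's own z axis and vertical below 0.17 rad and value of joint cup_travel above 0.0074 m and contact force between tube and rubber_cup between 7.5 and 30 N and contact force between the fingers and tube above 2 N and contact force between the fingers and blue_cap below 2 N and contact force between the arm and mixer below 1 N and velocity of joint cup_travel between -0.005 and 0.005 m/s and linear speed of tube below 0.02 m/s); the arm keeps its last pose, push and grip.
It fails at once if the tube is rammed into the cup with more than 45 N (contact force between tube and rubber_cup above 45 N).
It fails at once if the orange-capped tube is moved by more than 20 mm (distance of shut_tube_center from where it was at the start of the episode above 0.02 m).
It fails at once if the timer, the beaker or the Petri dishes are moved by more than 30 mm (distance of any of bench_timer, beaker_100, petri_stack from where it was at the start of the episode above 0.03 m).
It also fails if it takes over 58 s, if anything falls off the work surface, if the arm or the gripper's body presses on something with over 40 N, if the wrist force passes 120 N, or if a joint passes its speed limit or range.

### The arm

A 7-joint arm with a two-finger parallel gripper is mounted at the origin on a cart in front of the work surface, level with it; the furniture and walls round the work are solid. World frame = base frame: x ahead of the robot, y to its left, z up, the work surface at z = 0. Lengths are in m, angles in rad, forces in N, time in s.
With the tool pointing down it reaches from about 0.425 to 0.875 m from the base axis. Payload 9.9 kg.
Tool frame: the origin (TCP) lies on the front face of the gripper's body, between the roots of the fingers; the fingertips stand 73 mm ahead of it and the grasp point (between the pads) lies 54 mm ahead of it; x points along the fingers, y is the direction in which the jaws open and shut, and the axes are right-handed (so a half turn about x gives the same grasp; the last joint's range is limited). The gripper opens to 85 mm and grips with 20 to 120 N. Pads are 22 mm wide; open, the fingers measure 114 mm over their backs; the gripper's body (76 mm by 85 mm) begins 54 mm behind the grasp point. The pads swing forward as they close: fully open they stand 13 mm farther back than shut.
Start: joints at [-1.325, 0.576, 0.025, 1.437, -0.015, 1.129, -0.057], TCP at [0.219, 0.639, 0.304] pointing down, gripper open.
Joint ranges: [-2.76, 2.76], [-0.34, 2.15], [-1.52, 1.57], [0.19, 2.46], [-1.09, 4.23], [0.17, 1.99], [-2.82, 2.82]. Speed limits (rad/s): [2.22, 2.22, 3.01, 3.01, 3.14, 3.14, 3.14].

### API

Orientations are given as a unit quaternion [w, x, y, z].
In Python, from workcell import monitor, camera, camera_info, env gives the robot as it stands. The module is installed in compiled form; this text tells all that it offers.
- The arm moves only by the tool carry_out, never from a script. Its argument "series" is a list of rows, each a list of 7 numbers: the shift along the tool's x, y, z in cm, then the turn, a rotation vector about the tool's x, y, z in rad, then the opening in per cent of the stroke, from 0 (shut) to 100 (fully open). A call has 1 to 10 rows; each row shifts and turns the commanded pose from where the row before left it, along the tool's axes as they then stand; what a row does not reach is not made up. A row lasts 1/12 s, in which the tool goes at most 41.7 mm and 7.16 degrees, less where a joint would pass 70% of its speed; a pose out of reach is approached as far as the arm can. A call is refused whole if a number of a shift passes 4.17 or a number of a turn 0.125, either way. A call with a gripper value outside its range is refused whole. The fingers move at their own pace and stop on an object; "squeeze" is the grip in N (left out, the last holds). Time passes only in rows, so rows that do not move let the fingers close. It gives the time, the measured TCP pose, the force and the opening at its end, in the units of the state.
- monitor.state(): the state, without advancing time (a new reading comes with each control period).
- camera(name): name is "scene" or "top" or "wrist"; returns the picture (480x640x3 uint8, red, green, blue); there is no depth.
- camera_info(name): a dict with "fx", "fy", "cx", "cy" (pixels), "R" (3x3) and "t" (3): a world point X has camera coordinates R X + t; the wrist camera has in their place "hand_eye" (4x4, takes a point from camera to tool coordinates, whose origin is the TCP and whose axes are the tool frame's). Camera axes: x right, y down, z forward; pixel columns grow to the right and rows downward; lengths in m; the calibration is good to about 2 mm. A picture is of the moment at which its call begins: read the wrist's pose just before it. camera_info takes no time and is no camera call.
- env.close_job(): hands the job in, once; it reports no verdict.
The state is a dict: "t": time; "joint_positions": joint angles; "joint_vel": joint speeds; "tau": joint torques, N m; "position": TCP position; "eef_rot": TCP orientation; "force": force on the tool from outside, world axes, zero at the start; "torque": the same for the moment, N m; "width": opening from 0.0 (shut) to 1.0 (fully open).
Only numpy, scipy, OpenCV 4.12 (cv2) and the standard library are available. Lean on these libraries where they do the work, as an engineer would, in place of code of your own. Each camera call takes 0.05 s, during which the arm holds its last target.

## Working session

There is one attempt and no reset: what is moved stays moved. The work goes in short steps, Python scripts to look and compute and a tool call to move; the robot and the scene stay as the last step left them, time stands still between calls to the robot, and variables do not carry over. Pictures are saved under pics/ and viewed, and the job is handed in when it is done.

Besides the shell and the picture viewer there is one more tool, called after "Request:" as name([rows], argument=value, ...), one row to a line, values as JSON. carry_out: Moves the arm, as the interface text tells. Its arguments: {"type":"object","properties":{"series":{"type":"array","items":{"type":"array","items":{"type":"number"}}},"squeeze":{"type":"number"}},"required":["series"]}

```bash
mkdir -p pics; cat > h.py <<'E'
import numpy as np, cv2
from workcell import monitor, camera, camera_info, env
def snap(name, fn):
    s=monitor.state(); im=camera(name); cv2.imwrite('pics/'+fn,im[:,:,::-1]); return s,im
def R_of(q):
    from scipy.spatial.transform import Rotation as R
    return R.from_quat([q[1],q[2],q[3],q[0]]).as_matrix()
def ray(name,u,v,s=None):
    c=camera_info(name); d=np.array([(u-c['cx'])/c['fx'],(v-c['cy'])/c['fy'],1.])
    if 'R' in c:
        R=np.array(c['R']);t=np.array(c['t']); return -R.T@t, R.T@d
    H=np.array(c['hand_eye']); Rt=R_of(s['eef_rot']); p=np.array(s['position'])
    return Rt@H[:3,3]+p, Rt@H[:3,:3]@d
def onz(name,u,v,z,s=None):
    o,d=ray(name,u,v,s); return o+d*(z-o[2])/d[2]
def tri(rays):
    A=np.zeros((3,3));b=np.zeros(3)
    for o,d in rays:
        d=d/np.linalg.norm(d);P=np.eye(3)-np.outer(d,d);A+=P;b+=P@o
    x=np.linalg.solve(A,b); return x,[np.linalg.norm((np.eye(3)-np.outer(d,d)/(d@d))@(x-o)) for o,d in rays]
def proj(name,X):
    c=camera_info(name);p=np.array(c['R'])@X+np.array(c['t']);return c['fx']*p[0]/p[2]+c['cx'],c['fy']*p[1]/p[2]+c['cy']
E
python3 - <<'E'
from h import *
for n in ['scene','top','wrist']:
    s,_=snap(n,n+'0.png'); print(n,camera_info(n))
print(s)
E
```

```text
scene {'fx': 511.45994635773985, 'fy': 511.45994635773985, 'cx': 313.88419217900196, 'cy': 234.00444946967264, 'R': array([[ 0.75606317, -0.65449738,  0.00129028],
       [-0.35784696, -0.41502718, -0.83647952],
       [ 0.54800916,  0.63196964, -0.54799666]]), 't': array([-0.3660176 ,  0.31138454,  0.76388503])}
top {'fx': 546.3698562940547, 'fy': 546.3698562940547, 'cx': 330.32411600747986, 'cy': 235.34007562609358, 'R': array([[ 0.00854262, -0.99996262, -0.00133191],
       [-0.97905459, -0.00809303, -0.203437  ],
       [ 0.20341862,  0.0030419 , -0.97908713]]), 't': array([0.09759529, 0.56016121, 1.32298938])}
wrist {'fx': 361.80716761585796, 'fy': 361.80716761585796, 'cx': 317.3770033260155, 'cy': 238.22695146356324, 'hand_eye': array([[ 1.36680622e-05, -2.69280978e-01,  9.63061657e-01,
        -6.98202662e-02],
       [ 9.99999886e-01, -4.54998661e-04, -1.41414150e-04,
         8.71886308e-04],
       [ 4.76271905e-04,  9.63061549e-01,  2.69280941e-01,
        -6.88345864e-02],
       [ 0.00000000e+00,  0.00000000e+00,  0.00000000e+00,
         1.00000000e+00]])}
{'t': 0.1, 'joint_positions': array([-1.32477705,  0.57644758,  0.02483249,  1.4378148 , -0.01499837,
        1.12904129, -0.05650815]), 'joint_vel': array([ 0.00010182, -0.0020392 , -0.00080105, -0.00102874, -0.00125998,
       -0.00057949,  0.0009443 ]), 'tau': array([ 5.74239690e-03, -7.67301178e+01,  2.25802481e+00, -2.86602581e+01,
        1.59827003e-02,  8.62471818e-03,  2.37354882e-06]), 'position': array([0.21849566, 0.63833529, 0.30313205]), 'eef_rot': array([ 0.69745202,  0.11553174,  0.69757914, -0.11660376]), 'force': array([ 0.42059724, -0.31354808, -0.86397738]), 'torque': array([-0.00726095, -0.00513274,  0.00667114]), 'width': 0.9997270666116596}
```

View pics/scene0.png

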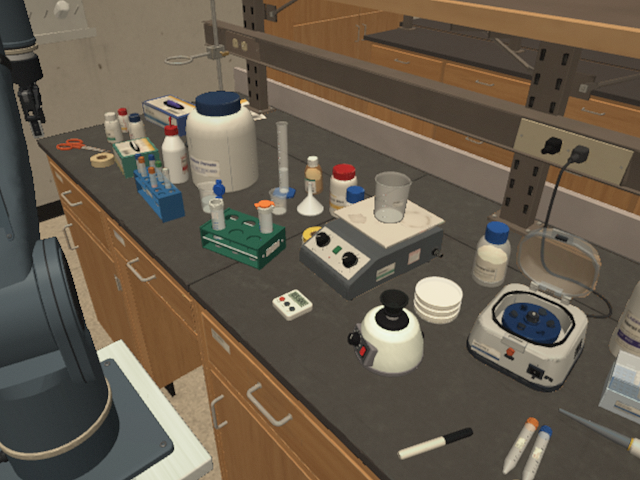

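View pics/top0.png

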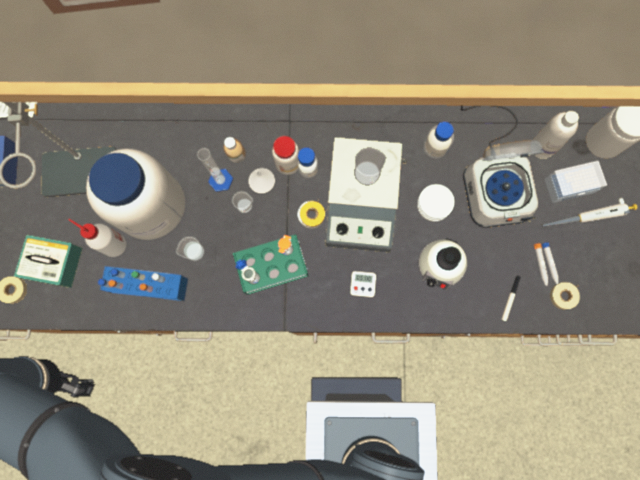

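View pics/wrist0.png

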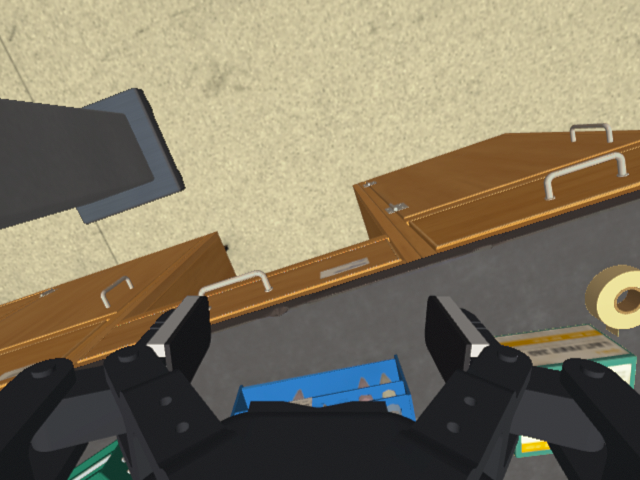

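The overview pictures show the open tube at about (217,210) in the scene view and (249,273) in the top view. The orange-capped tube is at about (285,243) in the top view and the mixer cup at about (449,258). I'll zoom in on these next.

```bash
python3 - <<'E'
import cv2,numpy as np
a=cv2.imread('pics/top0.png');b=cv2.imread('pics/scene0.png')
A=cv2.resize(a[220:300,225:315],None,fx=4.4,fy=4.4,interpolation=cv2.INTER_CUBIC)
B=cv2.resize(b[170:270,190:290],None,fx=4,fy=4,interpolation=cv2.INTER_CUBIC)
c=np.zeros((420,800,3),np.uint8);c[:352,:396]=A[:352,:396];c[:400,400:800]=B;cv2.imwrite('pics/z1.png',c)
for im in (a,b):
    h=cv2.cvtColor(im,cv2.COLOR_BGR2HSV)
    for nm,lo,hi in [('blue',(105,120,60),(125,255,255)),('green',(70,80,40),(92,255,255)),('orange',(5,180,150),(16,255,255)),('black',(0,0,0),(180,255,40))]:
        m=cv2.inRange(h,lo,hi);n,l,st,ce=cv2.connectedComponentsWithStats(m)
        print(nm,[(st[i].tolist(),ce[i].round(1).tolist()) for i in range(1,n) if 15<st[i][4]<6000][:14])
E
```

```text
blue [([436, 122, 17, 18, 247], [443.8, 130.4]), ([298, 148, 17, 18, 232], [306.0, 156.0]), ([90, 154, 50, 48, 1785], [114.2, 177.3]), ([209, 169, 24, 22, 232], [221.6, 181.3]), ([487, 171, 36, 34, 772], [504.3, 187.6]), ([543, 243, 6, 5, 22], [545.3, 244.5]), ([236, 260, 10, 9, 71], [240.6, 264.1]), ([98, 267, 84, 33, 1408], [142.5, 283.8])]
green [([233, 235, 74, 58, 1746], [270.9, 263.1]), ([15, 236, 66, 50, 590], [62.1, 264.2]), ([131, 271, 7, 7, 17], [133.4, 274.0])]
orange [([141, 285, 5, 4, 18], [142.8, 286.6])]
black [([41, 360, 26, 32, 309], [53.5, 375.8]), ([81, 382, 12, 7, 31], [85.8, 384.4]), ([371, 451, 40, 16, 140], [389.7, 458.7]), ([121, 457, 70, 23, 664], [155.7, 468.4])]
blue [([205, 91, 13, 4, 19], [211.1, 92.6]), ([219, 91, 15, 3, 18], [226.6, 91.9]), ([149, 155, 5, 5, 24], [150.9, 157.1]), ([213, 180, 12, 18, 141], [218.6, 188.8]), ([347, 186, 17, 17, 250], [354.7, 193.9]), ([287, 188, 8, 10, 59], [290.6, 192.7]), ([486, 222, 23, 22, 427], [496.6, 232.5]), ([504, 303, 56, 39, 1136], [531.6, 322.8]), ([540, 426, 12, 10, 66], [546.2, 429.3])]
green [([113, 144, 24, 34, 253], [127.7, 163.6]), ([141, 149, 19, 17, 106], [150.5, 155.8]), ([200, 208, 86, 62, 2561], [243.4, 238.7])]
orange [([61, 140, 22, 8, 75], [73.8, 143.9]), ([255, 200, 19, 8, 86], [264.0, 203.5]), ([527, 418, 11, 9, 53], [532.7, 421.2])]
black [([18, 0, 16, 38, 162], [25.7, 17.5]), ([0, 38, 64, 225, 3227], [28.0, 133.1]), ([540, 49, 6, 11, 47], [542.4, 53.8]), ([562, 54, 7, 11, 44], [564.6, 58.6]), ([534, 74, 6, 10, 38], [536.5, 78.1]), ([555, 79, 7, 11, 42], [558.0, 83.2]), ([529, 97, 6, 10, 39], [531.1, 101.1]), ([237, 100, 3, 10, 21], [238.3, 104.4]), ([164, 102, 19, 7, 27], [173.0, 105.8]), ([549, 102, 6, 11, 39], [551.6, 107.2]), ([542, 138, 20, 16, 230], [552.1, 145.8]), ([569, 150, 20, 13, 93], [579.5, 156.8]), ([514, 160, 5, 9, 28], [516.1, 163.4]), ([533, 167, 5, 9, 33], [534.9, 170.8])]
```

View pics/z1.png

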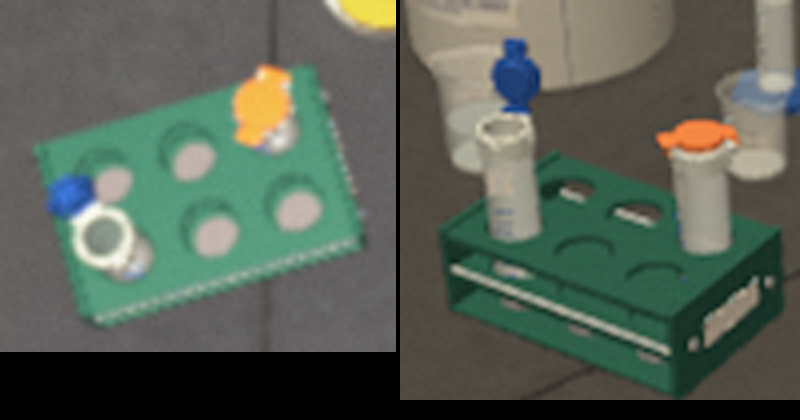

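```bash
python3 - <<'E'
from h import *
np.set_printoptions(precision=4,suppress=True)
a=cv2.imread('pics/top0.png');b=cv2.imread('pics/scene0.png')
P=[onz('top',225+u/4.4-.5*0,220+v/4.4,z) for u,v,z in [(103,237,.118),(38,148,.056),(313,68,.056),(362,245,.056),(95,322,.056),(265,103,.124)]]
print(P)
print('tube tri',tri([ray('top',225+103/4.4,220+237/4.4),ray('scene',190+105/4,170+128/4)]))
print('cap tri',tri([ray('top',225+70/4.4,220+196/4.4),ray('scene',190+116/4,170+78/4)]))
print('orange',tri([ray('top',225+262/4.4,220+105/4.4),ray('scene',190+297/4,170+134/4)]))
for im,r,n in ((a,(225,275,415,475),'top'),(b,(270,380,330,440),'scene')):
    y0,y1,x0,x1=r;cv2.imwrite('pics/cup_%s.png'%n,cv2.resize(im[y0:y1,x0:x1],None,fx=5,fy=5,interpolation=cv2.INTER_CUBIC))
    g=cv2.cvtColor(im,cv2.COLOR_BGR2GRAY)[y0:y1,x0:x1];m=(g<50).astype(np.uint8);k,l,st,ce=cv2.connectedComponentsWithStats(m)
    print(n,[(st[i]+[x0,y0,0,0,0],ce[i]+[x0,y0]) for i in range(1,k) if st[i][4]>20])
E
```

```text
[array([0.4515, 0.2962, 0.118 ]), array([0.5107, 0.3449, 0.056 ]), array([0.5587, 0.1888, 0.056 ]), array([0.4565, 0.1589, 0.056 ]), array([0.4117, 0.3084, 0.056 ]), array([0.5249, 0.21  , 0.124 ])]
tube tri (array([0.4525, 0.2961, 0.1165]), [np.float64(0.0008489245900830046), np.float64(0.0008489245900829944)])
cap tri (array([0.4719, 0.3119, 0.1347]), [np.float64(0.0006747122144115756), np.float64(0.0006747122144117564)])
orange (array([0.5239, 0.2117, 0.1228]), [np.float64(0.00011684793268308855), np.float64(0.00011684793268326919)])
top [(array([443, 248,  17,  17, 138]), array([451.6232, 255.8116]))]
scene [(array([376, 290,  33,  40, 980]), array([392.7122, 309.7592])), (array([348, 332,  13,  15, 137]), array([354.0657, 338.8029])), (array([360, 344,   7,  14,  30]), array([363.7667, 350.9   ]))]
```

View pics/cup_top.png

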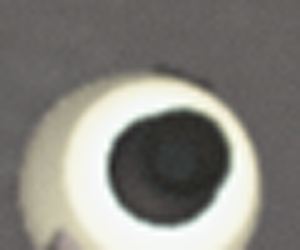

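View pics/cup_scene.png

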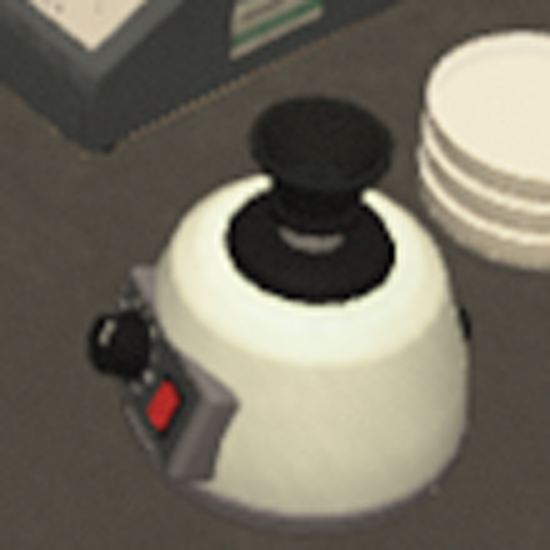

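```bash
cat >> h.py <<'E'
np.set_printoptions(precision=4,suppress=True)
def goto(p, yaw=None, s=None):
    """print rotvec (tool) to have tool x down & tool y at heading yaw, and shift (tool axes AFTER turn), cm"""
    from scipy.spatial.transform import Rotation as Rn
    s=s or monitor.state(); Rc=R_of(s['eef_rot'])
    x=np.array([0,0,-1.])
    if yaw is None: yaw=np.arctan2(Rc[1,1],Rc[0,1])
    y=np.array([np.cos(yaw),np.sin(yaw),0]); Rt=np.stack([x,y,np.cross(x,y)],1)
    rv=Rn.from_matrix(Rc.T@Rt).as_rotvec(); d=np.array(p)-s['position']
    print('t',s['t'],'pos',s['position'],'yaw y',np.degrees(np.arctan2(Rc[1,1],Rc[0,1])),'rot',rv,'shift(after)cm',Rt.T@d*100,'shift(before)',Rc.T@d*100,'F',s['force'],'w',s['width'])
E
python3 - <<'E'
from h import *
print('cup',tri([ray('top',449.8,257.8),ray('scene',394.2,297.8)]),onz('top',449.8,257.8,.125),onz('scene',394.2,297.8,.125))
t=np.array([.452,.296,0]);
for yaw in (129,-51): goto(t+[0,0,.30],np.radians(yaw))
print(R_of(monitor.state()['eef_rot']))
E
```

```text
cup (array([ 0.4959, -0.1851,  0.1243]), [np.float64(0.003382951228603446), np.float64(0.0033829512286035106)]) [ 0.4931 -0.1827  0.125 ] [ 0.4986 -0.1871  0.125 ]
t 0.15 pos [0.2185 0.6384 0.3033] yaw y 71.10367742013405 rot [-1.0105 -0.0006  0.0012] shift(after)cm [  0.3261 -41.3015  -3.4021] shift(before) [  0.3595 -24.8313  33.1779] F [ 0.354  -1.0076 -0.4275] w 0.9997333616677391
t 0.15 pos [0.2185 0.6384 0.3033] yaw y 71.10367742013405 rot [2.1311 0.0014 0.0006] shift(after)cm [ 0.3261 41.3015  3.4021] shift(before) [  0.3595 -24.8313  33.1779] F [ 0.354  -1.0076 -0.4275] w 0.9997333616677391
[[-0.0003  0.3239  0.9461]
 [-0.0012  0.9461 -0.3239]
 [-1.     -0.0012  0.0001]]
```

Request:
carry_out([
  [0,-2.4,3.3,0,0,0,100],
  [0,-2.4,3.3,0,0,0,100],
  [0,-2.4,3.3,0,0,0,100],
  [0,-2.4,3.3,0,0,0,100],
  [0,-2.4,3.3,0,0,0,100],
  [0,-2.4,3.3,0,0,0,100],
  [0,-2.4,3.3,0,0,0,100],
  [0,-2.4,3.3,0,0,0,100],
  [0,-2.4,3.3,0,0,0,100],
  [0,-2.4,3.3,0,0,0,100],
])

```text
t: 0.98
position: [0.4538, 0.3029, 0.3039]
eef_rot: [0.698, 0.116, 0.698, -0.116]
force: [0.1, 0.9, 0.3]
width: 1.001
```

Request:
carry_out([
  [0,0,0,0.12,0,0,100],
  [0,0,0,0.12,0,0,100],
  [0,0,0,0.12,0,0,100],
  [0,0,0,0.12,0,0,100],
  [0,0,0,0.12,0,0,100],
  [0,0,0,0.12,0,0,100],
  [0,0,0,0.12,0,0,100],
  [0,0,0,0.12,0,0,100],
  [0,0,0,0.12,0,0,100],
  [0,0,0,0.12,0,0,100],
])

```text
t: 1.82
position: [0.453, 0.3046, 0.3038]
eef_rot: [0.509, 0.491, 0.509, -0.491]
force: [0.1, -0.6, 0.2]
width: 1.0
```

Request:
carry_out([
  [0,0,0,0.12,0,0,100],
  [0,0,0,0.12,0,0,100],
  [0,0,0,0.12,0,0,100],
  [0,0,0,0.12,0,0,100],
  [0,0,0,0.12,0,0,100],
  [0,0,0,0.12,0,0,100],
  [0,0,0,0.12,0,0,100],
  [0,0,0,0.06,0,0,100],
  [0,0,0,0,0,0,100],
])

```text
t: 2.57
position: [0.4528, 0.3049, 0.3036]
eef_rot: [-0.246, -0.663, -0.245, 0.663]
force: [-0.5, 0.1, 0.1]
width: 0.999
```

```bash
python3 - <<'E'
from h import *
s,im=snap('wrist','w1.png');print(s['position'],s['eef_rot'])
t=np.array([.452,.296,0]);goto(t+[0,0,.30],np.radians(-51),s)
E
```

```text
[0.4528 0.3049 0.3036] [-0.2457 -0.6629 -0.2454  0.6633]
t 2.5667 pos [0.4528 0.3049 0.3036] yaw y -49.364954675546834 rot [ 0.0285  0.0006 -0.0002] shift(after)cm [0.3625 0.6353 0.6231] shift(before) [0.3631 0.6172 0.6407] F [-0.5252  0.0647  0.1198] w 0.9990911563209924
```

View pics/w1.png

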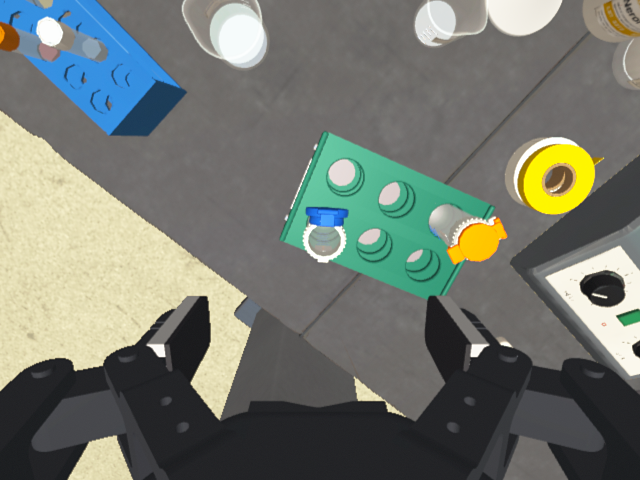

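The wrist view shows the blue cap at about (327,216), the tube mouth at about (324,240) and the orange cap at about (480,240). I'll zoom in for precise positions.

```bash
python3 - <<'E'
import cv2
a=cv2.imread('pics/w1.png')
cv2.imwrite('pics/w1z.png',cv2.resize(a[195:275,280:370],None,fx=8,fy=7.5,interpolation=cv2.INTER_CUBIC))
E
```

```text
(no output)
```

View pics/w1z.png

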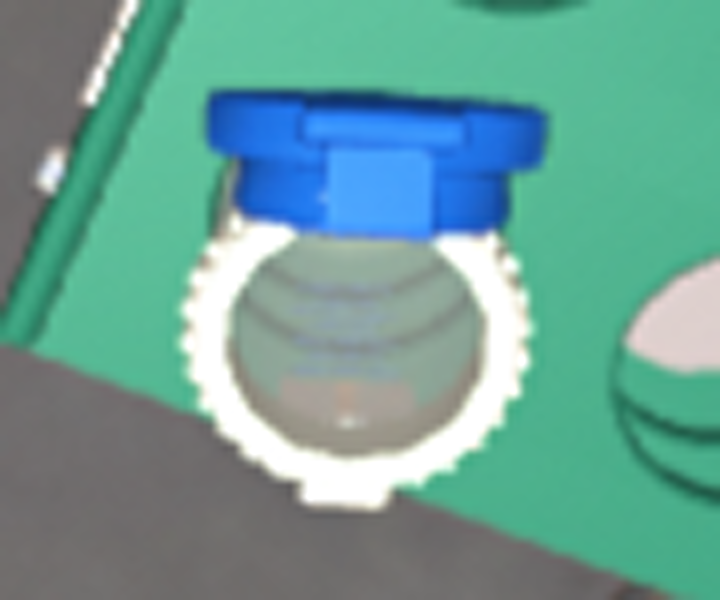

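```bash
python3 - <<'E'
from h import *
s=monitor.state()
w=lambda u,v:ray('wrist',280+u/8,195+v/7.5,s)
c=onz('wrist',280+357/8,195+326/7.5,.118,s); k=onz('wrist',280+345/8,195+500/7.5,.112,s)
print('collar',c,'catch',k)
print('3view', tri([w(357,326),ray('top',225+103/4.4,220+237/4.4),ray('scene',190+105/4,170+128/4)]))
# cap disc centre line: the disc's edges L/R at z~.137
for z in (.13,.137,.145):
  L=onz('wrist',280+210/8,195+125/7.5,z,s);R=onz('wrist',280+547/8,195+135/7.5,z,s);m=(L+R)/2
  print(z,np.linalg.norm(L-R),m, np.degrees(np.arctan2(*(m-c)[1::-1])),np.degrees(np.arctan2(*(L-R)[1::-1])))
print(np.degrees(np.arctan2(*(c-k)[1::-1])))
E
```

```text
collar [0.4534 0.2995 0.118 ] catch [0.4375 0.2871 0.112 ]
3view (array([0.4529, 0.2977, 0.1151]), [np.float64(0.0012946513215915882), np.float64(0.001366487561499328), np.float64(0.0013242159245240447)])
0.13 0.028885916721117542 [0.471  0.3128 0.13  ] 36.94562796599945 129.01026805655638
0.137 0.028055385770088846 [0.4719 0.3139 0.137 ] 37.65715776838005 129.0102680565563
0.145 0.027106207540341785 [0.473  0.3151 0.145 ] 38.37133644978577 129.01026805655638
38.22341745596164
```

```bash
cat >> h.py <<'E'
T=np.array([.453,.298,0]); HY=np.radians(38.5); U=np.array([np.cos(HY),np.sin(HY),0])
def gs(s_,tip): goto(T+U*s_+np.array([0,0,tip+.073]),HY-np.pi/2)
E
python3 - <<'E'
from h import *
gs(.062,.142)
E
```

```text
t 2.6167 pos [0.4529 0.3049 0.3037] yaw y -49.12036251021723 rot [ 0.0415  0.0005 -0.0003] shift(after)cm [ 8.8677  0.5451 -5.7834] shift(before) [ 8.8649  0.7826 -5.7603] F [ 0.3711 -0.2444  0.3728] w 1.0031432714891029
```

Request:
carry_out([
  [0,0.14,-1.45,0.04,0,0,0],
  [0,0.14,-1.45,0,0,0,0],
  [0,0.14,-1.45,0,0,0,0],
  [0,0.13,-1.45,0,0,0,0],
  [0,0,0,0,0,0,0],
  [1.8,0,0,0,0,0,0],
  [1.8,0,0,0,0,0,0],
  [1.8,0,0,0,0,0,0],
  [1.8,0,0,0,0,0,0],
  [1.65,0,0,0,0,0,0],
], squeeze=30)

```text
t: 3.45
position: [0.5009, 0.3365, 0.2144]
eef_rot: [-0.234, -0.667, -0.234, 0.668]
force: [-0.9, -0.3, 0.2]
width: -0.0
```

```bash
python3 - <<'E'
from h import *
s,im=snap('wrist','w2.png')
gs(.062,.142)
E
```

```text
t 3.5 pos [0.4997 0.3361 0.2115] yaw y -51.38013232247265 rot [0.0021 0.0049 0.0004] shift(after)cm [-0.3508  0.0768 -0.1761] shift(before) [-0.3517  0.0771 -0.1742] F [-2.2936 -0.2719 -1.9029] w -0.0009798777280594535
```

View pics/w2.png

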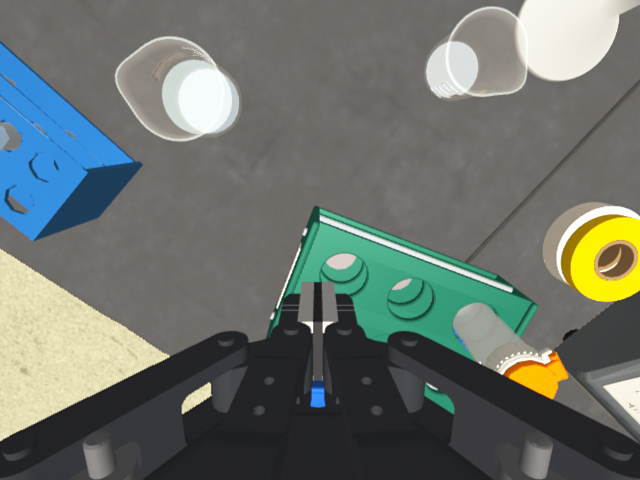

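Request:
carry_out([
  [0,0,0.8,0,0,0,0],
  [0,0,0.7,0,0,0,0],
  [0,0,0.7,0,0,0,0],
  [0,0,0.7,0,0,0,0],
  [0,0,0.7,0,0,0,0],
  [0,0,0.7,0,0,0,0],
])

```text
t: 4.0
position: [0.4676, 0.3099, 0.2162]
eef_rot: [0.233, 0.668, 0.233, -0.667]
force: [0.2, -0.0, 1.0]
width: 0.001
```

```bash
python3 - <<'E'
from h import *
gs(.012,.142)
s,im=snap('scene','s2.png')
cv2.imwrite('pics/s2z.png',cv2.resize(im[130:270,160:320,::-1],None,fx=4,fy=4,interpolation=cv2.INTER_CUBIC))
E
```

```text
t 4.0 pos [0.4676 0.3099 0.2162] yaw y -51.49679621870646 rot [ 0.0001 -0.0016  0.0002] shift(after)cm [0.1226 0.0242 0.6817] shift(before) [0.1215 0.0242 0.6819] F [ 0.2493 -0.0326  1.0152] w 0.0007700465925714825
```

View pics/s2z.png

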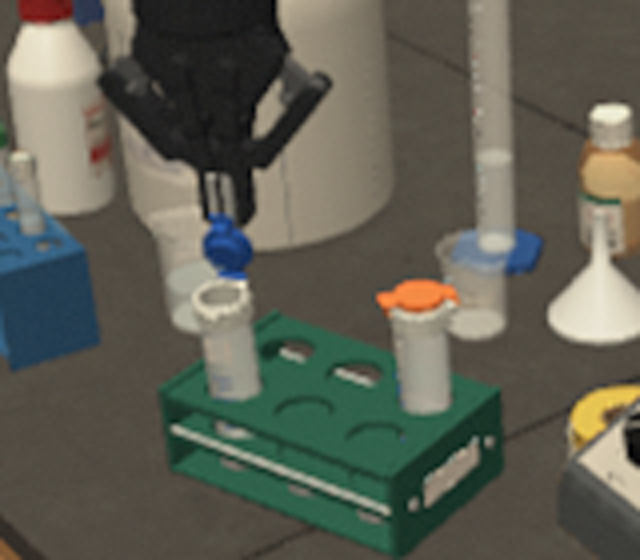

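The cap stands upright at about (228,247), with the fingertips just behind the tab. I'll keep swinging it over.

Request:
carry_out([
  [0.1,0,0.7,0,0,0,0],
  [0,0,0.7,0,0,0,0],
  [0,0,0.7,0,0,0,0],
  [0,0,0.5,0,0,0,0],
  [0,0,0,0,0,0,0],
])

```text
t: 4.47
position: [0.4466, 0.2932, 0.2143]
eef_rot: [-0.233, -0.667, -0.233, 0.668]
force: [1.0, 0.3, -0.2]
width: 0.002
```

```bash
python3 - <<'E'
from h import *
gs(-.01,.142)
s,im=snap('scene','s3.png')
cv2.imwrite('pics/s3z.png',cv2.resize(im[130:270,160:320,::-1],None,fx=4,fy=4,interpolation=cv2.INTER_CUBIC))
E
```

```text
t 4.4667 pos [0.4466 0.2932 0.2143] yaw y -51.53064958430471 rot [-0.0005  0.0011  0.0003] shift(after)cm [-0.0662  0.0215  0.198 ] shift(before) [-0.066   0.0215  0.198 ] F [ 0.9989  0.2852 -0.2184] w 0.0017320769876145539
```

View pics/s3z.png

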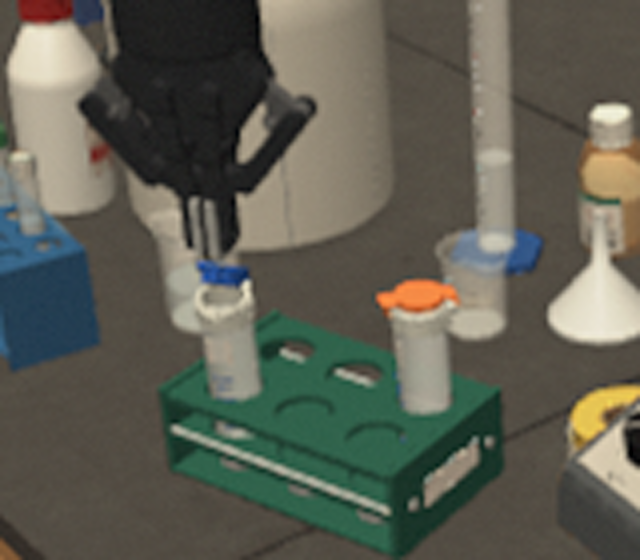

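The cap now leans over the mouth, roughly 40° open, at about (225,272). Next I press it down.

Request:
carry_out([
  [0.4,0,0.1,0,0,0,0],
  [0.4,0,0,0,0,0,0],
  [0.4,0,0,0,0,0,0],
  [0.3,0,0,0,0,0,0],
  [0.1,0,0,0,0,0,0],
  [0,0,0,0,0,0,0],
  [0,0,0,0,0,0,0],
])

```text
t: 5.1
position: [0.4468, 0.2934, 0.1983]
eef_rot: [-0.233, -0.668, -0.233, 0.668]
force: [0.2, -0.3, 0.6]
width: 0.0
```

```bash
python3 - <<'E'
from h import *
gs(-.01,.124)
s,im=snap('scene','s4.png')
cv2.imwrite('pics/s4z.png',cv2.resize(im[130:270,160:320,::-1],None,fx=4,fy=4,interpolation=cv2.INTER_CUBIC))
E
```

```text
t 5.1 pos [0.4468 0.2934 0.1983] yaw y -51.510146495254325 rot [-0.0002  0.0002 -0.0001] shift(after)cm [0.1263 0.0221 0.2316] shift(before) [0.1264 0.0222 0.2316] F [ 0.1995 -0.2654  0.5767] w 0.00017894672509178135
```

View pics/s4z.png

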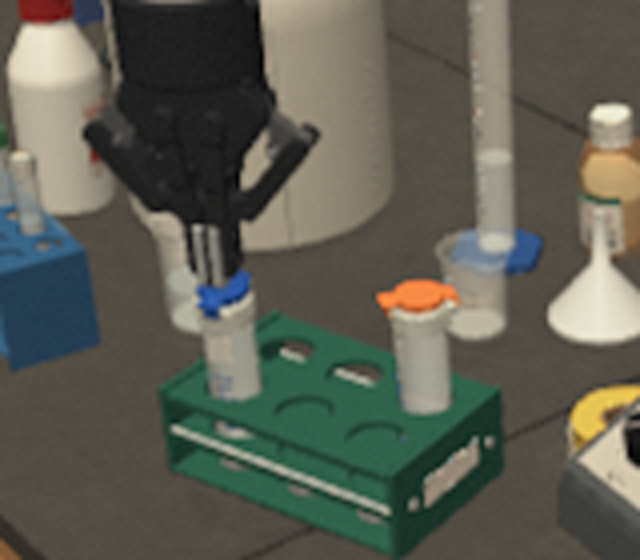

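The cap is nearly down at about (225,292). I'll move a little toward the tab and press in small steps while watching the force.

Request:
carry_out([
  [0,0,0.4,0,0,0,0],
  [0.1,0,0,0,0,0,0],
  [0.1,0,0,0,0,0,0],
  [0.1,0,0,0,0,0,0],
  [0.1,0,0,0,0,0,0],
  [0,0,0,0,0,0,0],
])

```text
t: 5.65
position: [0.4452, 0.2916, 0.1961]
eef_rot: [0.232, 0.669, 0.234, -0.666]
force: [-1.8, -0.7, 18.0]
width: -0.003
```

Request:
carry_out([
  [0.1,0,0,0,0,0,0],
  [0.1,0,0,0,0,0,0],
  [0,0,0,0,0,0,0],
])

```text
t: 5.9
position: [0.446, 0.292, 0.1956]
eef_rot: [0.232, 0.67, 0.234, -0.665]
force: [-2.8, 0.0, 34.0]
width: 0.0
```

```bash
python3 - <<'E'
from h import *
gs(-.01,.124)
s,im=snap('scene','s5.png')
cv2.imwrite('pics/s5z.png',cv2.resize(im[180:240,190:290,::-1],None,fx=8,fy=8,interpolation=cv2.INTER_CUBIC))
E
```

```text
t 5.9 pos [0.446  0.292  0.1956] yaw y -51.534261008892216 rot [-0.0006 -0.0075  0.0005] shift(after)cm [-0.1357 -0.0397  0.0791] shift(before) [-0.1363 -0.0397  0.0781] F [-2.818   0.0459 34.0348] w 0.00011632935935736356
```

View pics/s5z.png

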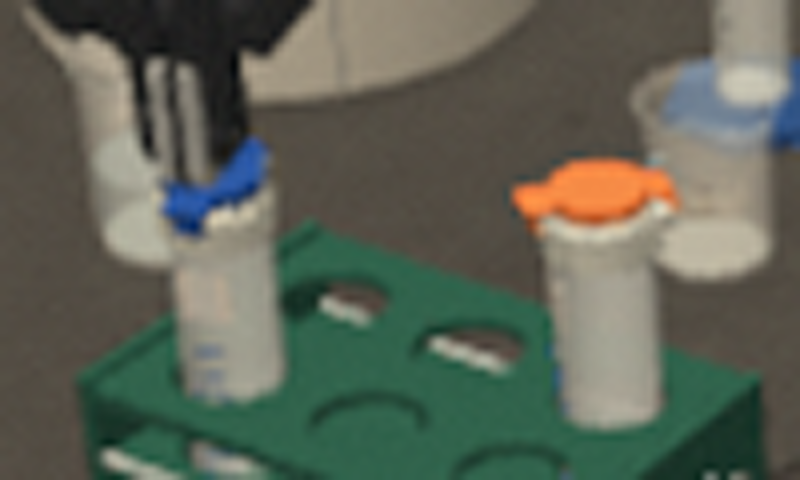

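The fingers hide most of the cap, so I'll lift off and check that it's shut.

Request:
carry_out([
  [-0.5,0,0,0,0,0,0],
  [-1.5,0,0,0,0,0,0],
  [-2,0,0,0,0,0,0],
  [-3,0,0,0,0,0,0],
  [-3,0,0,0,0,0,0],
  [0,0,0,0,0,0,0],
])

```text
t: 6.45
position: [0.4457, 0.2913, 0.2972]
eef_rot: [0.232, 0.67, 0.234, -0.665]
force: [0.8, 0.4, 0.5]
width: -0.001
```

```bash
python3 - <<'E'
from h import *
gs(0,.2)
s,im=snap('scene','s6.png')
a=cv2.resize(im[185:235,195:245,::-1],None,fx=8,fy=8,interpolation=cv2.INTER_CUBIC)
s,im=snap('top','t6.png')
b=cv2.resize(im[240:290,230:280,::-1],None,fx=8,fy=8,interpolation=cv2.INTER_CUBIC)
cv2.imwrite('pics/s6z.png',np.hstack([a,b]))
E
```

```text
t 6.45 pos [0.4457 0.2913 0.2972] yaw y -51.54627020528799 rot [-0.0008 -0.0074 -0.0001] shift(after)cm [ 2.4224 -0.0694 -0.9897] shift(before) [ 2.4297 -0.0705 -0.9718] F [0.7943 0.4172 0.5105] w -0.0008962769391093804
```

View pics/s6z.png

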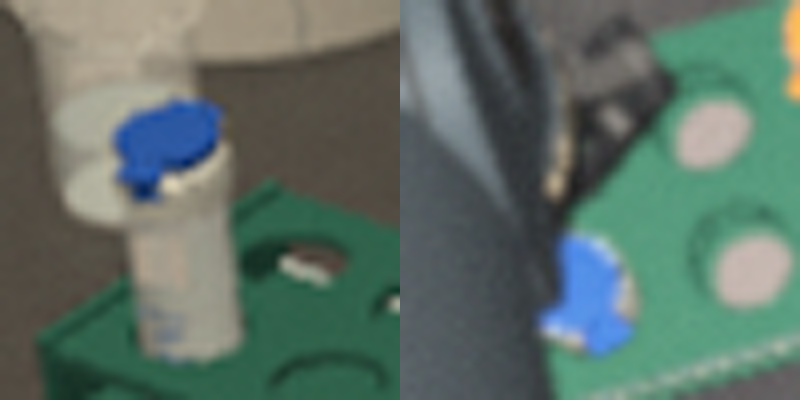

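The cap looks down, but these low-resolution views leave its tilt unclear. I'll open the jaws and look with the wrist camera.

Request:
carry_out([
  [0,0,-0.9,0,0,0,100],
  [0,0,0,0,0,0,100],
  [0,0,0,0,0,0,100],
  [0,0,0,0,0,0,100],
  [0,0,0,0,0,0,100],
  [0,0,0,0,0,0,100],
])

```text
t: 7.05
position: [0.4506, 0.2963, 0.2921]
eef_rot: [-0.233, -0.667, -0.233, 0.668]
force: [-0.9, -0.5, -0.6]
width: 0.847
```

```bash
python3 - <<'E'
from h import *
gs(0,.2)
s,im=snap('wrist','w6.png')
cv2.imwrite('pics/w6z.png',cv2.resize(im[195:275,280:370,::-1],None,fx=8,fy=7.5,interpolation=cv2.INTER_CUBIC))
E
```

```text
t 7.05 pos [0.4506 0.2963 0.2921] yaw y -51.52368481366524 rot [-0.0004  0.0007 -0.0001] shift(after)cm [ 1.9063  0.0158 -0.2931] shift(before) [ 1.9061  0.0154 -0.2945] F [-0.9248 -0.497  -0.6489] w 0.8471209030380328
```

View pics/w6z.png

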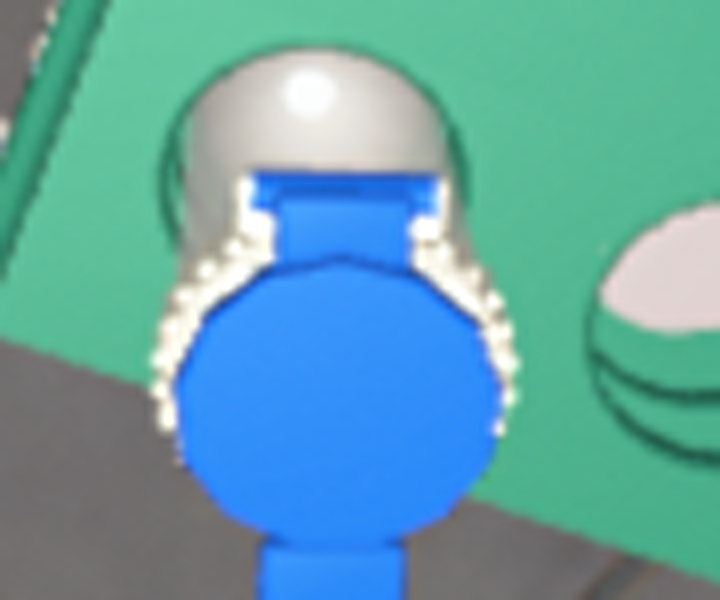

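View pics/w6.png

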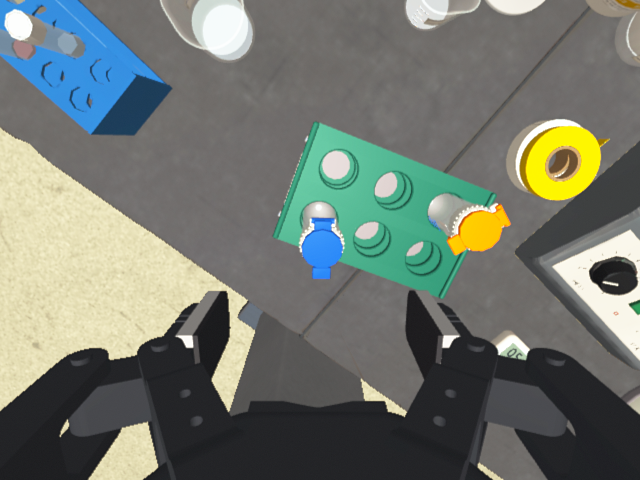

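```bash
python3 - <<'E'
from h import *
s=monitor.state()
im=cv2.imread('pics/w6.png');h=cv2.cvtColor(im,cv2.COLOR_BGR2HSV)
m=cv2.inRange(h[195:290,290:360],(100,120,80),(125,255,255));ys,xs=np.nonzero(m)
for y in range(ys.min(),ys.max()+1):
    r=xs[ys==y];print(y+195,r.min()+290,r.max()+290,end=' | ')
c=onz('wrist',322.3,248.0,.124,s);print('\ncap centre',c,(c-T)@U,'lat',(c-T)@np.array([-U[1],U[0],0]))
m2=cv2.inRange(h,(3,180,150),(22,255,255))[200:260,440:515];ys2,xs2=np.nonzero(m2);print('or',ys2.min()+200,ys2.max()+200,xs2.min()+440,xs2.max()+440)
yt=ys.max()+195+.5
for z in (.12,.122,.124,.126,.128,.13): 
  p=onz('wrist',321.5,yt,z,s); print(z,'tabend s',(p-T)@U)
E
```

```text
218 312 333 | 219 312 333 | 220 312 333 | 221 312 333 | 222 312 333 | 223 314 331 | 224 315 330 | 225 315 330 | 226 315 330 | 227 314 330 | 228 315 330 | 229 315 330 | 230 314 330 | 231 312 331 | 232 311 332 | 233 310 333 | 234 309 335 | 235 307 336 | 236 306 337 | 237 306 338 | 238 305 339 | 239 305 339 | 240 304 339 | 241 304 340 | 242 303 340 | 243 303 340 | 244 302 341 | 245 302 341 | 246 302 342 | 247 302 342 | 248 302 342 | 249 302 342 | 250 302 341 | 251 302 341 | 252 302 341 | 253 302 341 | 254 303 341 | 255 303 341 | 256 303 340 | 257 303 340 | 258 304 339 | 259 305 338 | 260 306 338 | 261 306 337 | 262 307 336 | 263 308 335 | 264 310 334 | 265 312 332 | 266 313 330 | 267 313 329 | 268 312 330 | 269 312 330 | 270 312 330 | 271 312 330 | 272 312 330 | 273 312 330 | 274 312 330 | 275 312 330 | 276 312 329 | 277 312 329 | 278 313 329 | 
cap centre [0.4482 0.2914 0.124 ] -0.007904332832002986 lat -0.002170419896275728
or 204 254 447 509
0.12 tabend s -0.032040130759046256
0.122 tabend s -0.03122964862637336
0.124 tabend s -0.030419166493700547
0.126 tabend s -0.029608684361027652
0.128 tabend s -0.028798202228354795
0.13 tabend s -0.027987720095681942
```

Request:
carry_out([
  [0,0,0,0,0,0,100],
  [0,0,0,0,0,0,100],
  [0,0,0,0,0,0,100],
])

```text
t: 7.35
position: [0.4507, 0.2965, 0.2924]
eef_rot: [-0.233, -0.668, -0.233, 0.668]
force: [-0.0, 0.6, 0.0]
width: 1.003
```

```bash
python3 - <<'E'
from h import *
N=np.array([-U[1],U[0],0])
s,im=snap('wrist','w7.png'); print(s['position'])
cv2.imwrite('pics/w7z.png',cv2.resize(im[185:285,270:370,::-1],None,fx=6,fy=6,interpolation=cv2.INTER_CUBIC))
h=cv2.cvtColor(im,cv2.COLOR_RGB2HSV)
m=cv2.inRange(h[195:295,290:360],(100,120,80),(125,255,255));ys,xs=np.nonzero(m)
w=[(y,xs[ys==y].min(),xs[ys==y].max()) for y in range(ys.min(),ys.max()+1)]
wide=[r for r in w if r[2]-r[1]>22 and r[0]>8]; yc=(wide[0][0]+wide[-1][0])/2+195; xc=np.mean([(r[1]+r[2])/2 for r in wide])+290
print('disc rows',wide[0][0]+195,wide[-1][0]+195,'all',ys.min()+195,ys.max()+195,xc,yc)
for nm,u,v in [('disc',xc,yc),('tabend',xc,ys.max()+195.5),('hinge end',xc,ys.min()+195)]:
  p=onz('wrist',u,v,.124,s);print(nm,p,(p-T)@U,(p-T)@N)
print('orange chk')
m=cv2.inRange(h[190:270,440:515],(3,180,150),(22,255,255));ys,xs=np.nonzero(m);p=onz('wrist',xs.mean()+440,ys.mean()+190,.124,s);print(p)
E
```

```text
[0.4507 0.2965 0.2924]
disc rows 234 264 all 218 278 321.8225806451613 249.0
disc [0.4474 0.2913 0.124 ] -0.008511844515606473 -0.0017369347848889794
tabend [0.4304 0.2777 0.124 ] -0.030324875030402883 -0.0017962936907552254
hinge end [0.4645 0.305  0.124 ] 0.013351104799750142 -0.001677440037036829
orange chk
[0.5244 0.2181 0.124 ]
```

View pics/w7z.png

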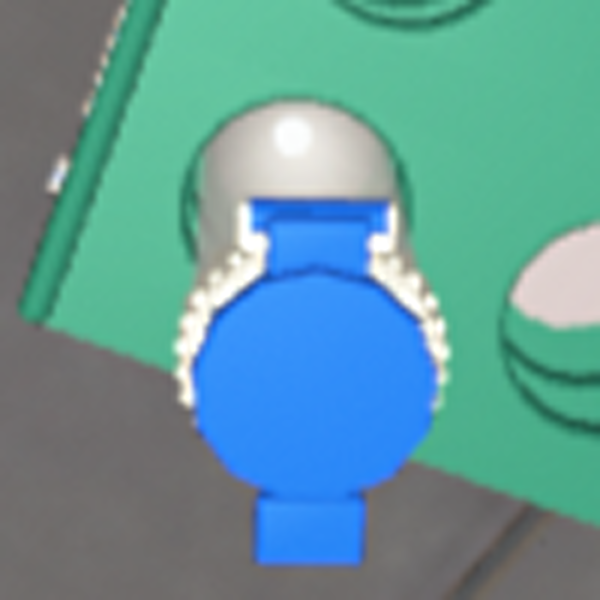

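```bash
python3 - <<'E'
from h import *
s,im=snap('scene','s7.png')
cv2.imwrite('pics/s7z.png',cv2.resize(im[180:240,190:290,::-1],None,fx=8,fy=8,interpolation=cv2.INTER_CUBIC))
# predicted scene px for shut cap with lean a about tube point
def pts(lean,th,tip_s=0):
    out={}
    def W(sx,z): # tube frame -> lean toward -s about tip
        c,si=np.cos(lean),np.sin(lean); return T+U*(tip_s+sx*c-z*si)+np.array([0,0,.006+sx*si+z*c])
    def C(r,h): return W(.019-r*np.cos(th)-h*np.sin(-th)*-1*0 + h*np.sin(th), .112+r*np.sin(th)+h*np.cos(th))
    for nm,r in (('tabend',.0415),('tabin',.0325),('near',.0335),('far',.0045)): out[nm]=np.array(proj('scene',C(r,.006 if nm[:3]!='tab' else .004)))
    return {k:((v-[190,180])*8).round() for k,v in out.items()}
for lean,th in [(0,0),(.07,0),(.07,.1),(.07,.2)]: print(lean,th,pts(lean,th))
E
```

```text
0 0 {'tabend': array([174., 196.]), 'tabin': array([186., 180.]), 'near': array([184., 175.]), 'far': array([220., 125.])}
0.07 0 {'tabend': array([165., 217.]), 'tabin': array([176., 198.]), 'near': array([174., 194.]), 'far': array([209., 137.])}
0.07 0.1 {'tabend': array([164., 203.]), 'tabin': array([175., 187.]), 'near': array([173., 182.]), 'far': array([210., 134.])}
0.07 0.2 {'tabend': array([163., 188.]), 'tabin': array([175., 176.]), 'near': array([173., 170.]), 'far': array([211., 132.])}
```

View pics/s7z.png

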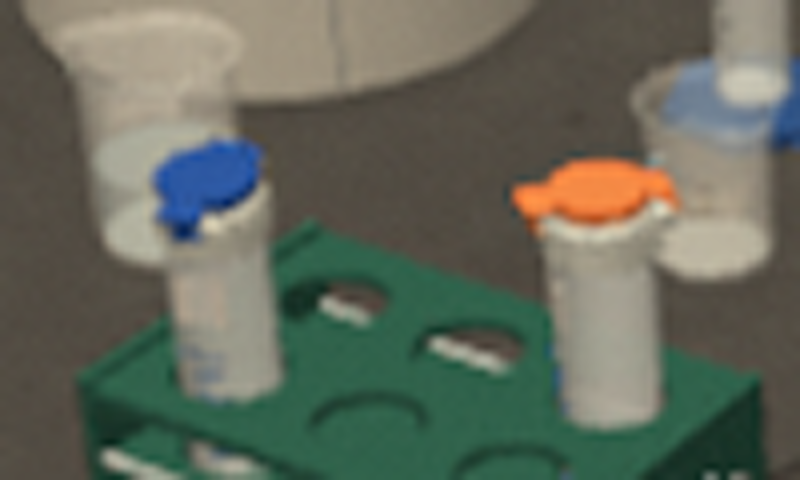

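The scene view shows the blue cap lying along the collar, with the tab low at about (180,228), so it looks shut. The tube has tipped about 4° towards its tab side. As insurance I'll press once more nearer the tab, since the finger edge may have pushed on the hinge side.

Request:
carry_out([
  [0,0,1.1,0,0,0,0],
  [0,0,1.2,0,0,0,0],
  [0,0,0,0,0,0,0],
  [0,0,0,0,0,0,0],
  [0,0,0,0,0,0,0],
  [3,0,0,0,0,0,0],
  [3,0,0,0,0,0,0],
  [2,0,0,0,0,0,0],
  [1,0,0,0,0,0,0],
  [0,0,0,0,0,0,0],
])

```text
t: 8.28
position: [0.4324, 0.2821, 0.2006]
eef_rot: [-0.234, -0.667, -0.233, 0.669]
force: [0.4, -0.3, 0.9]
width: 0.0
```

Request:
carry_out([
  [0.2,0,0,0,0,0,0],
  [0.1,0,0,0,0,0,0],
  [0.1,0,0,0,0,0,0],
  [0,0,0,0,0,0,0],
])

```text
t: 8.62
position: [0.433, 0.2825, 0.1992]
eef_rot: [0.233, 0.668, 0.233, -0.667]
force: [0.2, 0.7, 0.8]
width: -0.0
```

```bash
python3 - <<'E'
from h import *
gs(-.026,.124)
E
```

```text
t 8.6167 pos [0.433  0.2825 0.1992] yaw y -51.498928824066056 rot [ 0.     -0.0015  0.0001] shift(after)cm [0.2152 0.0289 0.0734] shift(before) [0.215  0.029  0.0737] F [0.2164 0.6702 0.8242] w -0.0002944092875994678
```

Request:
carry_out([
  [0.1,0,0,0,0,0,0],
  [0.1,0,0,0,0,0,0],
  [0.1,0,0,0,0,0,0],
  [0,0,0,0,0,0,0],
])

```text
t: 8.95
position: [0.4329, 0.2823, 0.1957]
eef_rot: [0.233, 0.668, 0.233, -0.667]
force: [-0.8, -0.3, 5.6]
width: 0.003
```

Request:
carry_out([
  [0.1,0,0,0,0,0,0],
  [0.1,0,0,0,0,0,0],
  [0,0,0,0,0,0,0],
])

```text
t: 9.2
position: [0.4339, 0.2825, 0.195]
eef_rot: [0.232, 0.669, 0.233, -0.667]
force: [-3.2, -1.6, 20.6]
width: -0.003
```

Request:
carry_out([
  [0.1,0,0,0,0,0,0],
  [0,0,0,0,0,0,0],
  [0,0,0,0,0,0,0],
])

```text
t: 9.45
position: [0.4343, 0.2825, 0.1947]
eef_rot: [0.232, 0.669, 0.233, -0.666]
force: [-2.9, -2.0, 27.5]
width: -0.001
```

Request:
carry_out([
  [-1,0,0,0,0,0,0],
  [-3,0,0,0,0,0,0],
  [-3,0,0,0,0,0,0],
  [-3,0,0,0,0,0,100],
  [0,0,-1.2,0,0,0,100],
  [0,0,-1.2,0,0,0,100],
  [0,0,0,0,0,0,100],
  [0,0,0,0,0,0,100],
  [0,0,0,0,0,0,100],
  [0,0,0,0,0,0,100],
])

```text
t: 10.28
position: [0.4509, 0.2965, 0.292]
eef_rot: [-0.233, -0.667, -0.233, 0.668]
force: [0.3, 0.4, -0.3]
width: 0.979
```

```bash
python3 - <<'E'
from h import *
N=np.array([-U[1],U[0],0])
s,im=snap('wrist','w8.png'); gs(0,.2)
h=cv2.cvtColor(im,cv2.COLOR_RGB2HSV)
m=cv2.inRange(h[195:295,290:360],(100,120,80),(125,255,255));ys,xs=np.nonzero(m)
w=[(y,xs[ys==y].min(),xs[ys==y].max()) for y in range(ys.min(),ys.max()+1)]
wide=[r for r in w if r[2]-r[1]>22 and r[0]-ys.min()>8]; yc=(wide[0][0]+wide[-1][0])/2+195; xc=np.mean([(r[1]+r[2])/2 for r in wide])+290
for nm,u,v in [('disc',xc,yc),('tabend',xc,ys.max()+195.5),('hinge end',xc,ys.min()+195)]:
  p=onz('wrist',u,v,.124,s);print(nm,u,v,p,(p-T)@U,(p-T)@N)
a=cv2.resize(im[185:285,270:370,::-1],None,fx=4,fy=4,interpolation=cv2.INTER_CUBIC)
s,im=snap('scene','s8.png')
b=cv2.resize(im[185:235,195:245,::-1],None,fx=8,fy=8,interpolation=cv2.INTER_CUBIC)
cv2.imwrite('pics/c8.png',np.hstack([a,b]))
E
```

```text
t 10.3333 pos [0.451  0.2966 0.2921] yaw y -51.53699094066405 rot [-0.0006  0.001   0.    ] shift(after)cm [ 1.9128  0.0125 -0.2419] shift(before) [ 1.9125  0.0124 -0.2438] F [0.2471 0.5752 0.411 ] w 0.9987986811446997
disc 321.61290322580646 249.0 [0.4475 0.2914 0.124 ] -0.008394547852895283 -0.001753738201546696
tabend 321.61290322580646 278.5 [0.4305 0.2778 0.124 ] -0.03018444598757036 -0.0017988965378176248
hinge end 321.61290322580646 218 [0.4646 0.305  0.124 ] 0.013440026516918231 -0.0017084872762953864
```

View pics/c8.png

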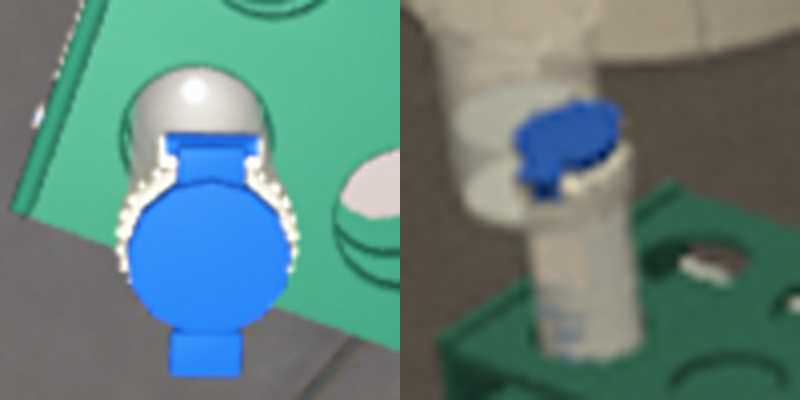

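The view hasn't changed, and the cap's measured length fits a flat cap, so it's shut. The tube leans about 0.09 rad towards the tab (cap centre at s = −8 mm), so I'll tilt the tool to match before gripping.

Request:
carry_out([
  [0,0,0.2,0,0.09,0,100],
  [0,0,0,0,0,0,100],
  [0,0,0,0,0,0,100],
])

```text
t: 10.63
position: [0.4491, 0.2953, 0.2926]
eef_rot: [0.222, 0.696, 0.243, -0.638]
force: [-0.9, -0.6, 0.6]
width: 0.998
```

```bash
python3 - <<'E'
from h import *
N=np.array([-U[1],U[0],0])
s=monitor.state();R=R_of(s['eef_rot']);p=T+U*-.0097+N*-.0012+[0,0,.138]
print(s['position'],R,'shift cm',R.T@(p-s['position'])*100)
E
```

```text
[0.4491 0.2953 0.2926] [[ 0.0683  0.6221 -0.78  ]
 [ 0.0554 -0.7829 -0.6196]
 [-0.9961 -0.0009 -0.0879]] shift cm [15.3588  0.1604  1.8547]
```

Request:
carry_out([
  [0,0.16,1.0,0,0,0,100],
  [0,0,0.85,0,0,0,100],
  [3,0,0,0,0,0,100],
  [3,0,0,0,0,0,100],
  [2,0,0,0,0,0,100],
  [0,0,0,0,0,0,100],
  [0,0,0,0,0,0,100],
])

```text
t: 11.22
position: [0.4417, 0.287, 0.2107]
eef_rot: [0.223, 0.696, 0.243, -0.638]
force: [0.6, 0.4, 0.2]
width: 0.998
```

```bash
python3 - <<'E'
from h import *
N=np.array([-U[1],U[0],0])
s,im=snap('wrist','w9.png');R=R_of(s['eef_rot']);p=T+U*-.0097+N*-.0012+[0,0,.138]
print(s['position'],'shift cm',R.T@(p-s['position'])*100)
E
```

```text
[0.4417 0.287  0.2107] shift cm [ 7.2912 -0.0393  0.0296]
```

View pics/w9.png

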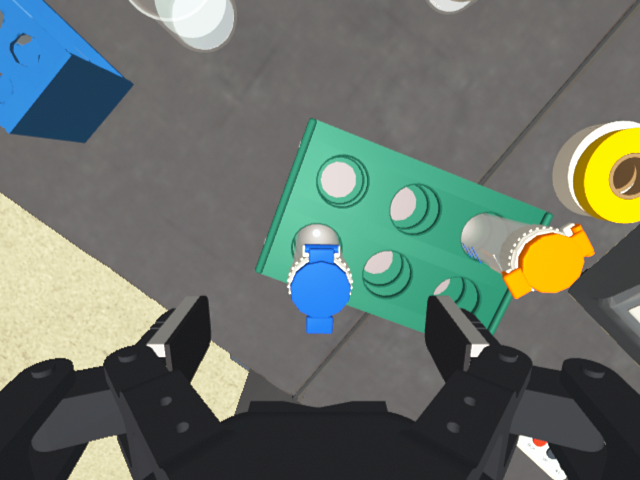

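The cap is centred between the jaws, at about (320,285). I'll descend and grip.

Request:
carry_out([
  [2.5,0,0,0,0,0,100],
  [2.5,0,0,0,0,0,100],
  [1.5,0,0,0,0,0,100],
  [0.8,0,0,0,0,0,100],
  [0,0,0,0,0,0,100],
  [0,0,0,0,0,0,100],
])

```text
t: 11.77
position: [0.4478, 0.2918, 0.1395]
eef_rot: [0.222, 0.697, 0.243, -0.637]
force: [-0.2, 0.1, 0.0]
width: 1.0
```

```bash
python3 - <<'E'
from h import *
s,im=snap('wrist','w10.png');print(s['position'],s['force'])
E
```

```text
[0.4478 0.2918 0.1395] [-0.1501  0.0844  0.0379]
```

View pics/w10.png

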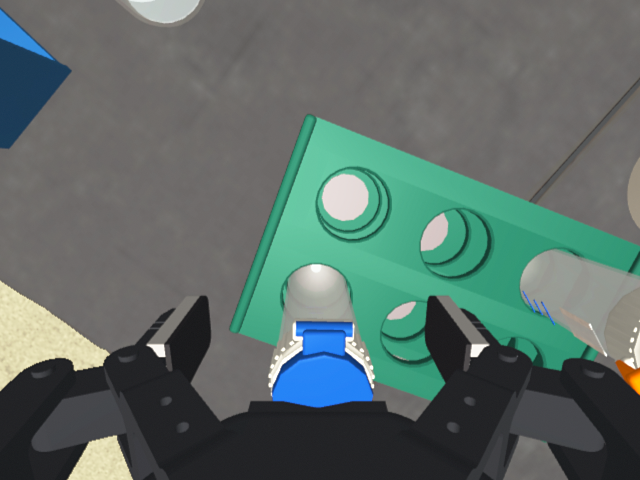

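Request:
carry_out([
  [0,0,0,0,0,0,20],
  [0,0,0,0,0,0,20],
  [0,0,0,0,0,0,20],
  [0,0,0,0,0,0,20],
  [0,0,0,0,0,0,20],
  [0,0,0,0,0,0,20],
  [0,0,0,0,0,0,20],
], squeeze=60)

```text
t: 12.4
position: [0.4475, 0.2918, 0.1387]
eef_rot: [0.222, 0.697, 0.243, -0.637]
force: [-0.9, -0.5, 6.2]
width: 0.334
```

```bash
python3 - <<'E'
from h import *
s,im=snap('scene','s10.png');print(s['position'],s['force'],s['width'],s['width']*85)
cv2.imwrite('pics/s10z.png',cv2.resize(im[150:250,170:290,::-1],None,fx=6,fy=6,interpolation=cv2.INTER_CUBIC))
E
```

```text
[0.4475 0.2918 0.1387] [-0.8801 -0.54    6.1501] 0.3344552755512881 28.42869842185949
```

View pics/s10z.png

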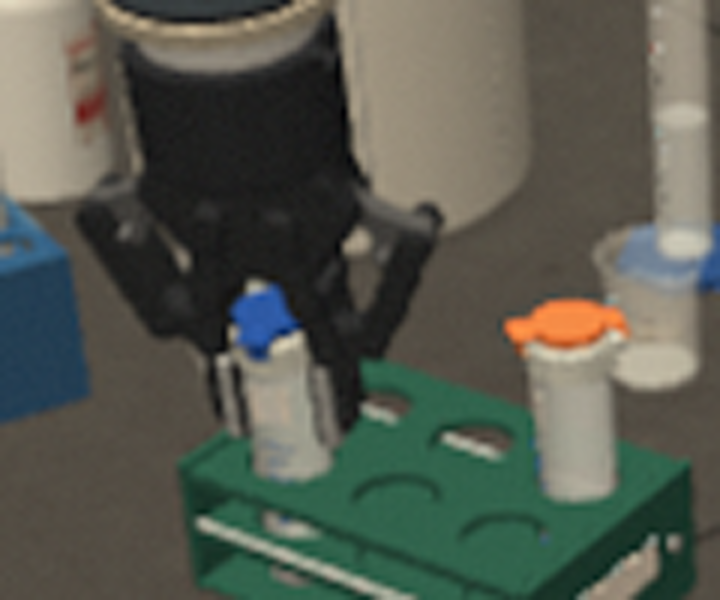

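The pads hold the tube body at about (285,400), just below the collar, and the cap is shut. I'll lift along the tube's axis.

Request:
carry_out([
  [-0.5,0,0,0,0,0,20],
  [-1,0,0,0,0,0,20],
  [-1.5,0,0,0,0,0,20],
  [-2,0,0,0,0,0,20],
  [-2,0,0,0,0,0,20],
  [-2,0,0,0,0,0,20],
  [-2,0,0,0,0,0,20],
  [-2,0,0,0,0,0,20],
  [-2,0,0,0,0,0,20],
  [0,0,0,0,0,0,20],
])

```text
t: 13.28
position: [0.4376, 0.2831, 0.2916]
eef_rot: [0.221, 0.698, 0.244, -0.635]
force: [0.5, -0.7, -0.6]
width: 0.336
```

Request:
carry_out([
  [-1.5,0,0,0,-0.09,0,20],
  [-1.5,0,0,0,0,0,20],
  [0,0,0,0,0,0,20],
  [0,0,0,0,0,0,20],
])

```text
t: 13.62
position: [0.4357, 0.2824, 0.3179]
eef_rot: [0.233, 0.668, 0.233, -0.667]
force: [-0.6, 0.1, -0.4]
width: 0.34
```

```bash
python3 - <<'E'
from h import *
s,im=snap('scene','s11.png');print(s['position'],s['force'],s['width'],R_of(s['eef_rot']))
cv2.imwrite('pics/s11z.png',cv2.resize(im[120:240,160:300,::-1],None,fx=5,fy=5,interpolation=cv2.INTER_CUBIC))
s,im=snap('wrist','w11.png')
E
```

```text
[0.4357 0.2824 0.3179] [-0.6243  0.0837 -0.4155] 0.3395564779227432 [[ 0.0007  0.6223 -0.7827]
 [ 0.0006 -0.7827 -0.6223]
 [-1.     -0.     -0.001 ]]
```

View pics/s11z.png

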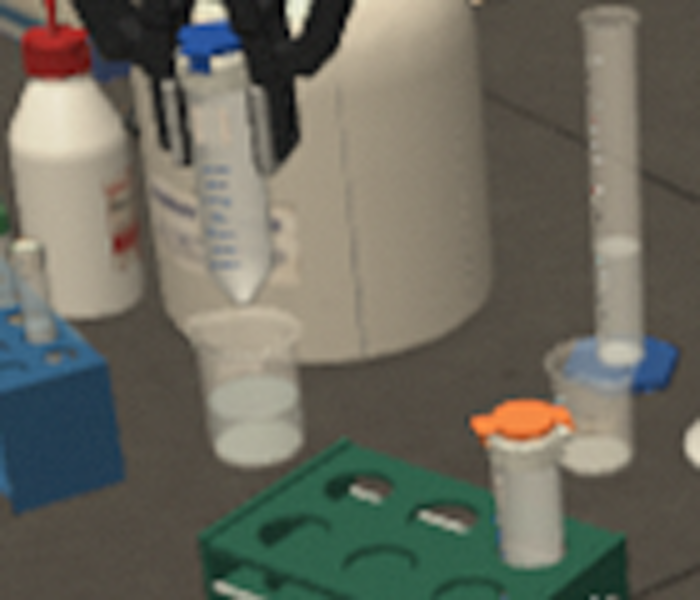

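View pics/w11.png

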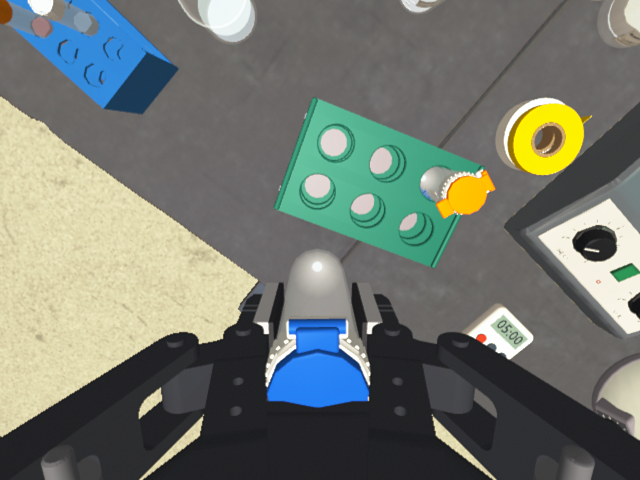

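The scene view shows the tube clear of the rack with its cap shut and its tip at full-image pixel (208.6,180.4). I'll work out the tip's offset from the tool and the tube's tilt.

```bash
python3 - <<'E'
from h import *
s=monitor.state();R=R_of(s['eef_rot'])
o,d=ray('scene',160+243.5/5,120+303/5)
for z in (.183,.185,.187):
    p=o+d*(z-o[2])/d[2]; print('tip tool(cm)',R.T@(p-s['position'])*100)
# hinge in wrist: blue top rows
im=cv2.imread('pics/w11.png');h=cv2.cvtColor(im,cv2.COLOR_BGR2HSV)
m=cv2.inRange(h[300:420,250:385],(100,120,80),(125,255,255));ys,xs=np.nonzero(m)
print([(y+300,xs[ys==y].min()+250,xs[ys==y].max()+250) for y in range(ys.min(),ys.max()+1,4)])
c=camera_info('wrist');H=np.array(c['hand_eye'])
def ontoolx(u,v,x):
    d=H[:3,:3]@np.array([(u-c['cx'])/c['fx'],(v-c['cy'])/c['fy'],1]);o=H[:3,3];return (o+d*(x-o[0])/d[0])*100
print('hinge end', ontoolx(318,ys.min()+300,.0145))
print('tube far end silhouette', ontoolx(317,250,.133-.016))
for n in ('scene',):
  pass
# scene axis: midpoints of tube body edges
im=cv2.imread('pics/s11.png');cv2.imwrite('pics/s11y.png',cv2.resize(im[135:190,185:230],None,fx=10,fy=10,interpolation=cv2.INTER_CUBIC))
X=s['position']; 
for k in (0.03,.06,.09,.12,.133): print(k,proj('scene',X+R[:,0]*k))
E
```

```text
tip tool(cm) [13.399   0.0664  0.3477]
tip tool(cm) [13.1992  0.2253  0.7126]
tip tool(cm) [12.9995  0.3843  1.0775]
[(319, np.int64(290), np.int64(344)), (323, np.int64(289), np.int64(345)), (327, np.int64(289), np.int64(345)), (331, np.int64(289), np.int64(345)), (335, np.int64(296), np.int64(338)), (339, np.int64(296), np.int64(338)), (343, np.int64(296), np.int64(338)), (347, np.int64(297), np.int64(338)), (351, np.int64(293), np.int64(342)), (355, np.int64(288), np.int64(347)), (359, np.int64(283), np.int64(352)), (363, np.int64(278), np.int64(357)), (367, np.int64(276), np.int64(359)), (371, np.int64(275), np.int64(361)), (375, np.int64(273), np.int64(362)), (379, np.int64(271), np.int64(364)), (383, np.int64(269), np.int64(366)), (387, np.int64(268), np.int64(368)), (391, np.int64(267), np.int64(369)), (395, np.int64(267), np.int64(368)), (399, np.int64(268), np.int64(367)), (403, np.int64(292), np.int64(343)), (407, np.int64(313), np.int64(322))]
hinge end [ 1.45   -0.0771 -2.3515]
tube far end silhouette [11.7    -0.1197 -0.9791]
0.03 (np.float64(203.2378151421149), np.float64(133.31839167525231))
0.06 (np.float64(204.95994361211987), np.float64(147.25888476051304))
0.09 (np.float64(206.62852605131735), np.float64(160.76592698237047))
0.12 (np.float64(208.24602158399694), np.float64(173.859424756491))
0.133 (np.float64(208.93165809073054), np.float64(179.40959778225493))
```

View pics/s11y.png

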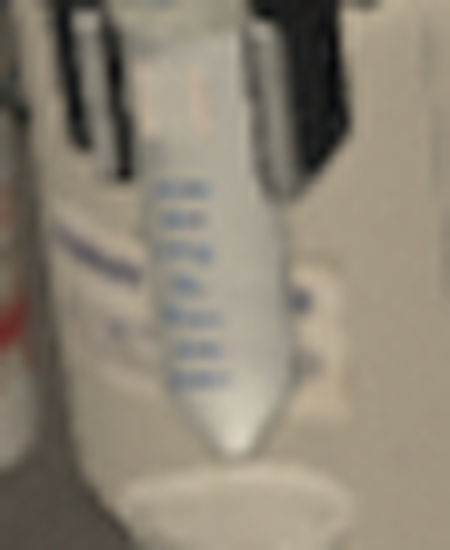

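The tube's axis runs from about tool z = −0.2 cm at the cap to +0.5 cm at the tip, a tilt of about 0.06 rad that I'll take out. Next I carry it to a spot beside the mixer where the wrist camera can see the cup.

Request:
carry_out([
  [0,1.4,1.15,0,0,0,20],
  [0,2.8,2.3,0,0,0,20],
  [0,2.8,2.3,0,0,0,20],
  [0,2.8,2.3,0,0,0,20],
  [0,2.8,2.3,0,0,0,20],
  [0,2.8,2.3,0,0,0,20],
  [0,2.8,2.3,0,0,0,20],
  [0,2.8,2.3,0,0,0,20],
  [0,2.8,2.3,0,0,0,20],
  [0,2.8,2.3,0,0,0,20],
])

```text
t: 14.55
position: [0.4288, -0.0636, 0.3172]
eef_rot: [-0.233, -0.667, -0.233, 0.668]
force: [1.5, 0.0, -0.8]
width: 0.336
```

Request:
carry_out([
  [0,2.8,2.3,0,0,0,20],
  [0,2.8,2.3,0,0,0,20],
  [0,2.8,2.3,0,0,0,20],
  [0,2.8,2.3,0,0,0,20],
  [0,2,1.4,0,0,0,20],
  [0,0,0,0,0.05,0,20],
  [0,0,0,0,0,0,20],
  [0,0,0,0,0,0,20],
  [0,0,0,0,0,0,20],
])

```text
t: 15.3
position: [0.429, -0.2301, 0.3173]
eef_rot: [0.227, 0.684, 0.239, -0.651]
force: [0.2, 0.5, 0.5]
width: 0.336
```

```bash
python3 - <<'E'
from h import *
s,im=snap('wrist','w12.png');print(s['position'],s['force'],s['width'],R_of(s['eef_rot']),s['joint_positions'])
s,im=snap('scene','s12.png');cv2.imwrite('pics/s12z.png',cv2.resize(im[200:400,290:450,::-1],None,fx=3,fy=3,interpolation=cv2.INTER_CUBIC))
E
```

```text
[ 0.429  -0.2301  0.3173] [0.233  0.4624 0.4573] 0.3357643212250287 [[ 0.0375  0.6229 -0.7814]
 [ 0.0315 -0.7823 -0.6221]
 [-0.9988 -0.0013 -0.049 ]] [-0.1194  0.3491  0.7466  1.9273 -0.3441  0.9678 -0.1052]
```

View pics/w12.png

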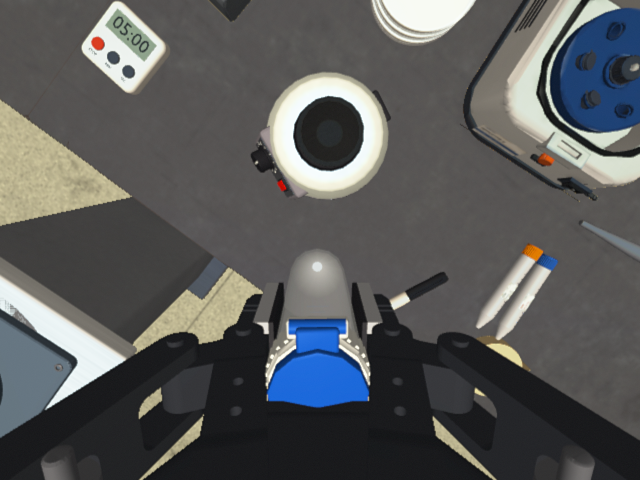

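View pics/s12z.png

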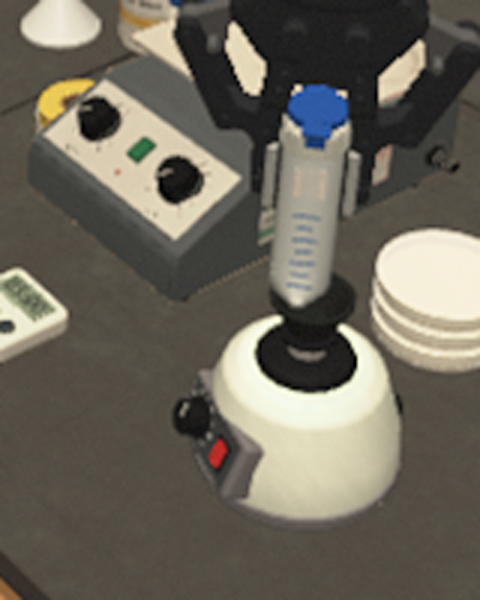

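The wrist view shows the cup at about (329,133), and the scene view shows the tube tip at about (391,299). I'll measure both precisely.

```bash
python3 - <<'E'
from h import *
im=cv2.imread('pics/w12.png');g=cv2.cvtColor(im,cv2.COLOR_BGR2GRAY)
m=(g[80:190,270:385]<70).astype(np.uint8)
cs,_=cv2.findContours(m,cv2.RETR_EXTERNAL,cv2.CHAIN_APPROX_NONE)
for c in cs:
    if cv2.contourArea(c)>300: print(cv2.contourArea(c),cv2.fitEllipse(c),cv2.boundingRect(c),cv2.minEnclosingCircle(c))
A=cv2.resize(im[85:185,275:385],None,fx=5,fy=5,interpolation=cv2.INTER_CUBIC)
A=np.clip(A.astype(float)*2.0,0,255).astype(np.uint8)
b=cv2.imread('pics/s12.png');B=cv2.resize(b[240:320,370:420],None,fx=6,fy=6,interpolation=cv2.INTER_CUBIC)
out=np.zeros((500,800,3),np.uint8);out[:500,:440+0]=A[:500,:440];out[:480,450:750]=np.clip(B*1.3,0,255)
cv2.imwrite('pics/z12.png',out)
E
```

```text
3876.0 ((58.34640884399414, 53.224632263183594), (68.02618408203125, 72.57926177978516), 14.302361488342285) (24, 17, 69, 73) ((59.55675506591797, 53.37514114379883), 36.88454055786133)
```

View pics/z12.png

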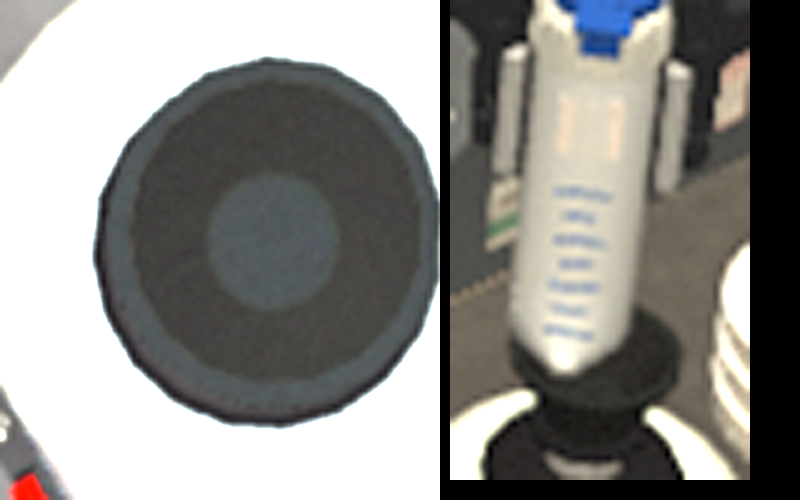

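```bash
python3 - <<'E'
from h import *
s=monitor.state();R=R_of(s['eef_rot'])
f=onz('wrist',329.6,133.4,.106,s);m=onz('wrist',330.2,131.2,.125,s)
print('floor',f,'mouth',m)
m2=onz('scene',394.2,297.8,.125);t2=onz('top',449.8,257.8,.125);print('scene',m2,'top',t2)
o,d=ray('scene',388.7,302.2)
for x in (.131,.133,.135):
    # point on ray at tool x
    k=(x-R[:,0]@(o-s['position']))/(R[:,0]@d);p=o+k*d;print(x,p,'tool cm',R.T@(p-s['position'])*100)
# axis proj
E
```

```text
floor [ 0.4984 -0.1851  0.106 ] mouth [ 0.4986 -0.1847  0.125 ]
scene [ 0.4986 -0.1871  0.125 ] top [ 0.4931 -0.1827  0.125 ]
0.131 [ 0.4267 -0.2332  0.1861] tool cm [13.1     0.1006  1.074 ]
0.133 [ 0.4285 -0.2318  0.1842] tool cm [13.3     0.1023  0.8604]
0.135 [ 0.4302 -0.2304  0.1823] tool cm [13.5     0.104   0.6469]
```

```bash
cat >> h.py <<'E'
TT=np.array([.133,.001,.0065]); CUP=np.array([.4982,-.185,0])
def tip(z,rot=0,s=None):
    from scipy.spatial.transform import Rotation as Rn
    s=s or monitor.state();R=R_of(s['eef_rot'])@Rn.from_rotvec([0,rot,0]).as_matrix()
    tp=s['position']+R@TT; print('t',s['t'],'tip now',tp,'pos',s['position'],'F',s['force'],'w',s['width'],'xdir',R[:,0]); print('shift cm',R.T@(CUP+[0,0,z]-tp)*100)
E
python3 - <<'E'
from h import *
tip(.185,.02);tip(.145,.02)
E
```

```text
t 15.4 tip now [ 0.4322 -0.2288  0.1843] pos [ 0.4295 -0.2298  0.3175] F [ 0.1894  0.123  -0.2363] w 0.3377133735046867 xdir [ 0.0537  0.0438 -0.9976]
shift cm [ 0.4791  0.6952 -7.8759]
t 15.4 tip now [ 0.4322 -0.2288  0.1843] pos [ 0.4295 -0.2298  0.3175] F [ 0.1894  0.123  -0.2363] w 0.3377133735046867 xdir [ 0.0537  0.0438 -0.9976]
shift cm [ 4.4695  0.6983 -7.5987]
```

Request:
carry_out([
  [0,0,0,0,0.02,0,20],
  [0.1,0.2,-1.9,0,0,0,20],
  [0.1,0.2,-1.9,0,0,0,20],
  [0.1,0.2,-1.9,0,0,0,20],
  [0.2,0.1,-1.9,0,0,0,20],
  [1,0,0,0,0,0,20],
  [1,0,0,0,0,0,20],
  [1,0,0,0,0,0,20],
  [0,0,0,0,0,0,20],
  [0,0,0,0,0,0,20],
])

```text
t: 16.23
position: [0.4941, -0.1881, 0.2875]
eef_rot: [0.224, 0.69, 0.241, -0.644]
force: [0.4, -0.1, 0.2]
width: 0.333
```

```bash
python3 - <<'E'
from h import *
s=monitor.state();tip(.125,0,s)
s2,a=snap('scene','s13.png');s3,b=snap('wrist','w13.png');s4,c=snap('top','t13.png')
A=cv2.resize(a[210:330,360:440,::-1],None,fx=5,fy=5,interpolation=cv2.INTER_CUBIC);B=cv2.resize(c[225:295,410:480,::-1],None,fx=5,fy=5,interpolation=cv2.INTER_CUBIC)
o=np.zeros((600,800,3),np.uint8);o[:600,:400]=A;o[:350,410:760]=B;cv2.imwrite('pics/z13.png',o)
print('cup px at scene z.125',proj('scene',CUP+[0,0,.125]),'tip scene',proj('scene',s['position']+R_of(s['eef_rot'])@TT))
E
```

```text
t 16.2333 tip now [ 0.4967 -0.1871  0.1543] pos [ 0.4941 -0.1881  0.2875] F [ 0.3576 -0.1256  0.1653] w 0.33287328097938607 xdir [ 0.0532  0.0438 -0.9976]
shift cm [ 2.9448 -0.0662 -0.0443]
cup px at scene z.125 (np.float64(393.109753982067), np.float64(297.26967321112625)) tip scene (np.float64(395.00580327069474), np.float64(284.4463447602651))
```

View pics/z13.png

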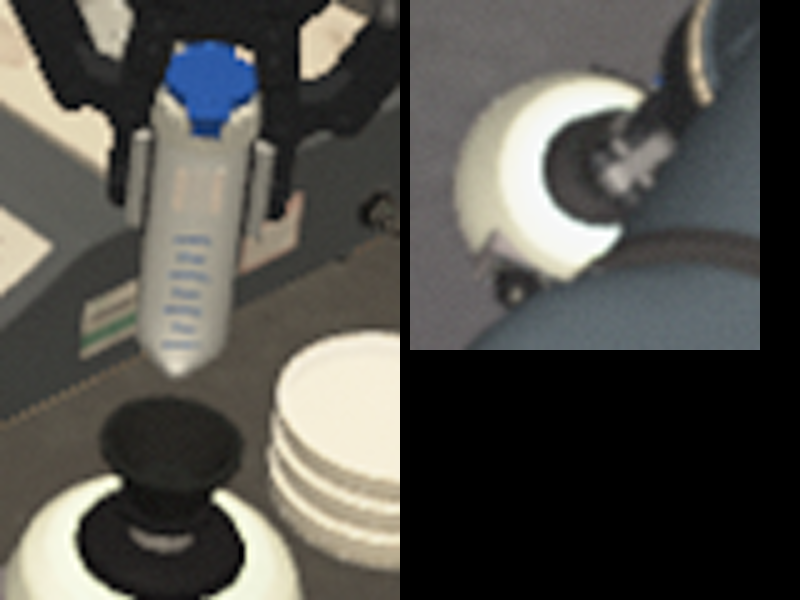

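View pics/w13.png

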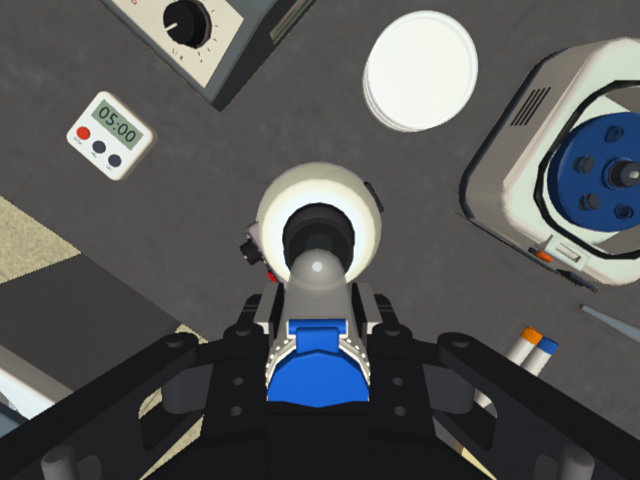

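```bash
python3 - <<'E'
from h import *
tip(.110)
E
```

```text
t 16.3833 tip now [ 0.4977 -0.1874  0.1554] pos [ 0.4948 -0.1883  0.2886] F [-0.0903  0.8204 -0.7135] w 0.33434603445123323 xdir [ 0.0554  0.0432 -0.9975]
shift cm [ 4.5444 -0.1606  0.1346]
```

Request:
carry_out([
  [1,-0.1,0.05,0,0,0,20],
  [1,0,0.05,0,0,0,20],
  [0.8,0,0.05,0,0,0,20],
  [0.5,0,0,0,0,0,20],
  [0.4,0,0,0,0,0,20],
  [0.3,0,0,0,0,0,20],
  [0,0,0,0,0,0,20],
  [0,0,0,0,0,0,20],
])

```text
t: 17.05
position: [0.4954, -0.1863, 0.2481]
eef_rot: [0.225, 0.691, 0.241, -0.644]
force: [0.5, -0.2, -0.7]
width: 0.338
```

```bash
python3 - <<'E'
from h import *
tip(.106)
s2,a=snap('scene','s14.png')
cv2.imwrite('pics/z14.png',cv2.resize(a[220:340,350:450,::-1],None,fx=5,fy=5,interpolation=cv2.INTER_CUBIC))
s3,b=snap('wrist','w14.png')
E
```

```text
t 17.05 tip now [ 0.4982 -0.1853  0.1149] pos [ 0.4954 -0.1863  0.2481] F [ 0.4899 -0.2341 -0.6816] w 0.33841133905855264 xdir [ 0.0547  0.0434 -0.9976]
shift cm [ 0.8924 -0.0263  0.0474]
```

View pics/z14.png

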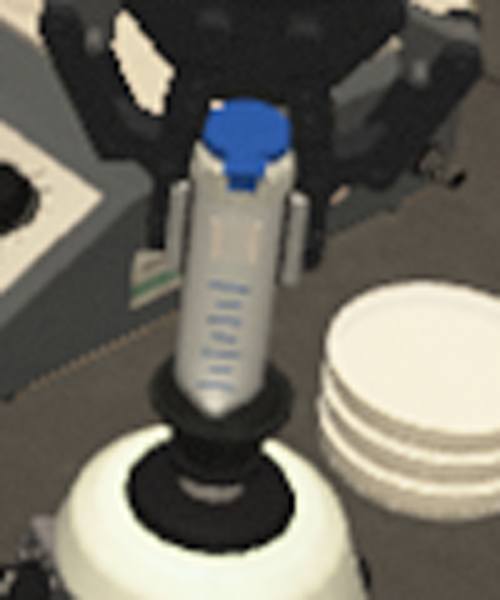

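View pics/w14.png

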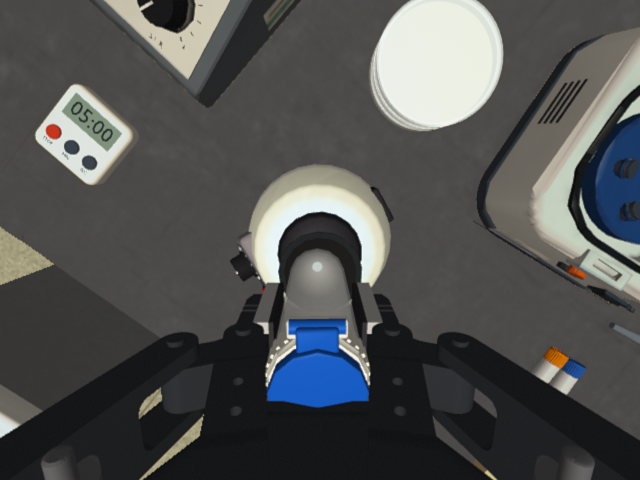

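The scene view shows the tip inside the cup mouth at about (393,303), roughly 2 mm left of the rim's centre. I'll nudge it across and lower until it touches.

Request:
carry_out([
  [0.2,0.15,0,0,0,0,20],
  [0.3,0,0.02,0,0,0,20],
  [0.3,0,0.02,0,0,0,20],
  [0.2,0,0,0,0,0,20],
  [0.2,0,0.02,0,0,0,20],
  [0,0,0,0,0,0,20],
])

```text
t: 17.65
position: [0.4965, -0.1872, 0.2359]
eef_rot: [0.225, 0.691, 0.241, -0.644]
force: [0.2, 0.7, 4.5]
width: 0.337
```

Request:
carry_out([
  [0.1,0,0.01,0,0,0,20],
  [0.1,0,0.01,0,0,0,20],
  [0.1,0,0,0,0,0,20],
  [0,0,0,0,0,0,20],
  [0,0,0,0,0,0,20],
])

```text
t: 18.07
position: [0.4966, -0.1872, 0.2333]
eef_rot: [0.225, 0.691, 0.241, -0.644]
force: [-1.6, 1.1, 5.8]
width: 0.338
```

```bash
python3 - <<'E'
from h import *
tip(.098)
s2,a=snap('scene','s15.png')
cv2.imwrite('pics/z15.png',cv2.resize(a[220:340,350:450,::-1],None,fx=5,fy=5,interpolation=cv2.INTER_CUBIC))
E
```

```text
t 18.0667 tip now [ 0.4995 -0.1863  0.1001] pos [ 0.4966 -0.1872  0.2333] F [-1.6014  1.0931  5.7826] w 0.3375718806070923 xdir [ 0.0551  0.0435 -0.9975]
shift cm [ 0.2107 -0.1776  0.0339]
```

View pics/z15.png

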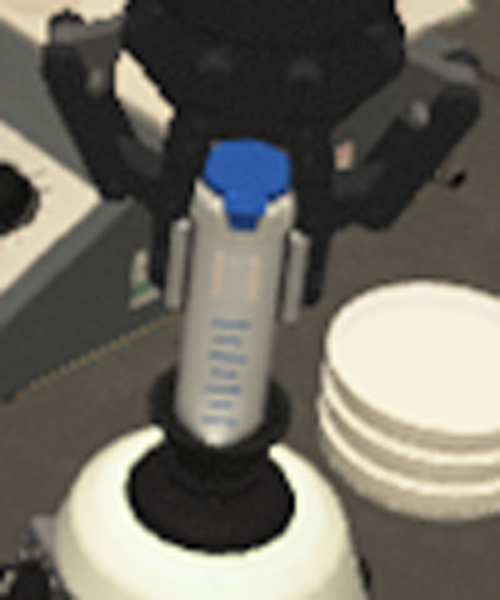

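The cup is being pressed and the force is 5.8 N, which matches the spring at about half travel. I'll continue to the stop.

Request:
carry_out([
  [0.1,0,0.01,0,0,0,20],
  [0.1,0,0.01,0,0,0,20],
  [0,0,0,0,0,0,20],
  [0,0,0,0,0,0,20],
])

```text
t: 18.45
position: [0.4966, -0.1873, 0.2313]
eef_rot: [0.225, 0.691, 0.241, -0.644]
force: [-2.0, -0.3, 7.4]
width: 0.337
```

Request:
carry_out([
  [0.1,0,0,0,0,0,20],
  [0,0,0,0,0,0,20],
  [0,0,0,0,0,0,20],
])

```text
t: 18.7
position: [0.4966, -0.1873, 0.2307]
eef_rot: [0.225, 0.691, 0.241, -0.643]
force: [-1.7, 1.5, 11.4]
width: 0.336
```

Request:
carry_out([
  [0.1,0,0,0,0,0,20],
  [0,0,0,0,0,0,20],
  [0,0,0,0,0,0,20],
])

```text
t: 18.95
position: [0.4967, -0.1874, 0.2305]
eef_rot: [0.225, 0.691, 0.241, -0.643]
force: [-4.7, 1.9, 20.6]
width: 0.34
```

The force climbs steeply while z stays put, so the cup is on its stop with about 20 N. Now a settle and a final check.

Request:
carry_out([
  [0,0,0,0,0,0,20],
  [0,0,0,0,0,0,20],
  [0,0,0,0,0,0,20],
  [0,0,0,0,0,0,20],
  [0,0,0,0,0,0,20],
  [0,0,0,0,0,0,20],
])

```text
t: 19.45
position: [0.4967, -0.1874, 0.2305]
eef_rot: [0.225, 0.691, 0.241, -0.643]
force: [-4.7, 2.0, 21.1]
width: 0.336
```

```bash
python3 - <<'E'
from h import *
tip(.098)
s2,a=snap('scene','s16.png')
s3,b=snap('wrist','w16.png')
A=cv2.resize(a[220:340,350:440,::-1],None,fx=5,fy=5,interpolation=cv2.INTER_CUBIC)
o=np.zeros((600,800,3),np.uint8);o[:600,:450]=A;o[:330,460:800]=b[150:480,150:490,::-1];cv2.imwrite('pics/z16.png',o)
for i in range(3): camera('top'); s=monitor.state(); print(s['position'],s['force'])
E
```

```text
t 19.45 tip now [ 0.4998 -0.1863  0.0973] pos [ 0.4967 -0.1874  0.2305] F [-4.7358  2.0434 21.1385] w 0.3356877400865851 xdir [ 0.0565  0.044  -0.9974]
shift cm [-0.0702 -0.2     0.0362]
[ 0.4967 -0.1874  0.2305] [-4.9958  3.0592 21.0358]
[ 0.4967 -0.1874  0.2305] [-4.7163  2.0611 21.7608]
[ 0.4967 -0.1873  0.2305] [-4.7934  2.1122 22.3578]
```

View pics/z16.png

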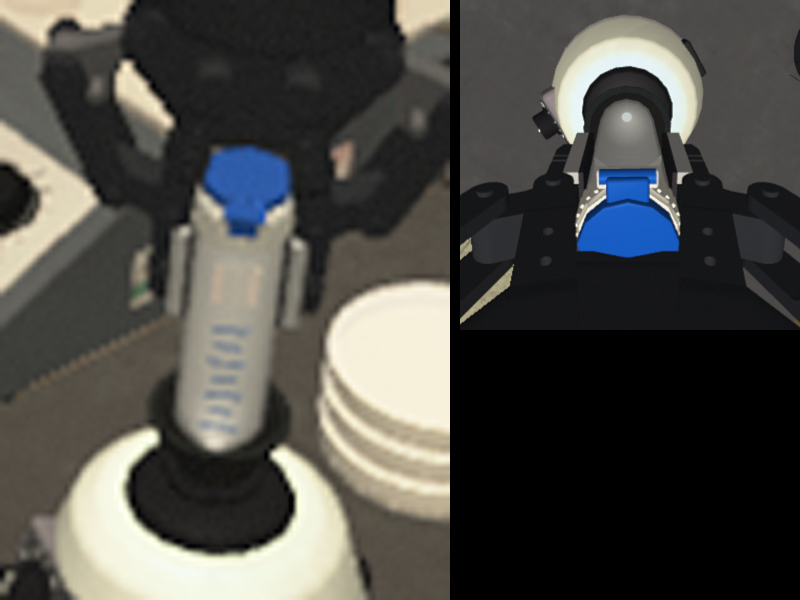

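The tip estimate is z = 0.097, against 0.098 at the stop. It sits about 2 mm off the cup axis, and the side force (−4.7, +2) points the same way. I'll ease it back.

Request:
carry_out([
  [-0.02,-0.08,0,0,0,0,20],
  [-0.02,-0.08,0,0,0,0,20],
  [0,0,0,0,0,0,20],
  [0,0,0,0,0,0,20],
  [0,0,0,0,0,0,20],
  [0,0,0,0,0,0,20],
])

```text
t: 20.2
position: [0.4963, -0.1869, 0.2306]
eef_rot: [0.225, 0.691, 0.24, -0.643]
force: [-1.7, -1.3, 13.0]
width: 0.338
```

```bash
python3 - <<'E'
from h import *
tip(.098)
for i in range(6): camera('top'); s=monitor.state(); print(s['position'],s['force'])
E
```

```text
t 20.2 tip now [ 0.4995 -0.1861  0.0975] pos [ 0.4963 -0.1869  0.2306] F [-1.7214 -1.3229 13.0123] w 0.3378276842765519 xdir [ 0.0576  0.042  -0.9975]
shift cm [-0.0514 -0.1666  0.0281]
[ 0.4963 -0.1869  0.2306] [-1.3202 -0.6422 13.2034]
[ 0.4963 -0.1869  0.2306] [-1.6097 -0.5988 13.2525]
[ 0.4963 -0.1869  0.2306] [-0.8777 -0.8375 13.9749]
[ 0.4963 -0.1869  0.2306] [-0.6782 -1.5881 13.1923]
[ 0.4963 -0.1869  0.2306] [-0.5701 -1.4477 12.9368]
[ 0.4963 -0.1869  0.2306] [-1.7292 -1.9099 14.0634]
```

```bash
python3 - <<'E'
from h import *
env.close_job(); s=monitor.state(); print(s['t'],s['position'],s['force'])
E
```

```text
the job is handed in; nothing more can be done
the job is handed in; nothing more can be done
```

The tube is capped and held upright in the mixer cup, which is down on its stop. I handed the job in at about 20.5 s of the 58 s; it gave no verdict.

- **Cap:** I swung the blue cap over with shut fingers and pressed it twice (34 N, then 27 N nearer the tab) while the tube stood in the rack. It looked flat and shut in both views, and its length from hinge to tab fitted a shut cap. I had no direct reading of its angle.
- **Lift:** The pressing tipped the tube about 0.09 rad in its hole. I tilted the tool to match, gripped the body below the collar at 60 N and lifted it clear. I then took out most of the tilt that remained.
- **Cup:** The force followed the spring until it jumped with the height unchanged, which is the stop. The tube's tip then measured about 97.5 mm above the bench, against 98 mm at the stop.
- **Last checks:** The push was steady at 13–14 N with 1–2 N sideways, and the arm stood still. The tip was about 1.7 mm off the measured cup axis, and I estimate the tube's remaining lean at a few hundredths of a radian.
- **Disagreements:** The top camera put the cup about 5 mm from where the wrist and scene cameras did. I used those two, which agreed to about 2 mm.
- **Other things:** The views I took showed the orange-capped tube and the other things where they were, but I did not measure them again at the end.

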